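# Shut off the press's air and clear its run-out tray

### The job

Make the pneumatic press safe and clear it: before you touch any block, fit the wing handle fully home on the valve's square stem with its wings in line with the groove in the stem, and turn it clockwise to the stop to shut the air off. Stand every finished bearing block from the press's tray on its foot on the floor of the tote, none on top of another, and take the handle off the valve and lay it flat back in its black tray, so that nobody can turn the air on. Leave the valve shut and the oil bottle, hammer and channel where they are.

Things in the scene. Friction and masses are not known exactly. Their poses are not given: they have to be found in the camera images.
- stem_seat (a point): Foot of the valve's steel square stem, where it stands on the flat round bonnet (48 mm across) on which a fitted handle rests, 100 mm above the bench. Stem 20 mm square, upright, 40 mm tall, the top 7 mm tapering in by 3 mm a side. z up; x along the dark groove across the stem's top; x and y square to the stem's faces and turning with it
- stem (a joint): Valve position, rad: 0 = fully open (groove in line with the pipe), 1.571 = fully closed (groove across the pipe), hard stops at both. It grows as the stem turns clockwise seen from above. Stiff, about 0.25 N m; it stays where it is left
- valve: Fixed air shut-off valve: brass body in a 24 mm steel pipe whose ends dip through the bench 85 mm either side (pipe top 62 mm above the bench), square stem on top. Origin on the bench under the stem axis, x along the pipe, z up
- handle: Loose wing handle, cast aluminium, 0.25 kg: hub 42 mm square, 44 mm tall, with a 22.4 mm square bore right through, square to the hub; two wings, 150 mm tip to tip, 20 mm wide, 14 mm thick, level with the hub's underside. Origin at the centre of the hub's underside, z up along the bore, x along the wings. Can be gripped by the plain hub faces above the wings
- keytray: Fixed shallow black tray, the handle's place on the bench: 180 x 85 mm outside, 4 mm walls and floor, 13 mm tall. Origin under its centre, x along its length, z up; inner floor 4 mm above the origin. The handle lies in it flat at the start, wings along x
- press: Fixed green pneumatic press with its sheet-steel run-out tray. Origin on the bench under the centre of the tray; tray 260 (x) x 300 (y) mm outside, 5 mm walls and floor, 26 mm tall, inner floor 5 mm above the origin. A slide comes down over its -y wall from the press, whose foot begins 330 mm from the origin towards -y
- tote: Fixed grey open tote, 300 (x) x 310 (y) mm outside, 5 mm walls and floor, 70 mm tall. Origin on the bench under its centre, z up; inner floor 5 mm above the origin
- block1: Loose finished bearing block, aluminium with a brass bushing, 0.26 kg: foot 100 x 42 mm, 14 mm thick; above its middle a upright body with rounded top, 44 mm wide along x, 30 mm thick along y, its four sides plain and parallel up to 34 mm, top 56 mm above the underside. Origin at the centre of the underside, x along the foot, z up. Stands on its foot in the press's tray at the start, or is absent
- block2: Loose finished bearing block, aluminium with a brass bushing, 0.26 kg: foot 100 x 42 mm, 14 mm thick; above its middle a upright body with rounded top, 44 mm wide along x, 30 mm thick along y, its four sides plain and parallel up to 34 mm, top 56 mm above the underside. Origin at the centre of the underside, x along the foot, z up. Stands on its foot in the press's tray at the start, or is absent
- block3: Loose finished bearing block, aluminium with a brass bushing, 0.26 kg: foot 100 x 42 mm, 14 mm thick; above its middle a upright body with rounded top, 44 mm wide along x, 30 mm thick along y, its four sides plain and parallel up to 34 mm, top 56 mm above the underside. Origin at the centre of the underside, x along the foot, z up. Stands on its foot in the press's tray at the start, or is absent
- block4: Loose finished bearing block, aluminium with a brass bushing, 0.26 kg: foot 100 x 42 mm, 14 mm thick; above its middle a upright body with rounded top, 44 mm wide along x, 30 mm thick along y, its four sides plain and parallel up to 34 mm, top 56 mm above the underside. Origin at the centre of the underside, x along the foot, z up. Stands on its foot in the press's tray at the start, or is absent
- block5: Loose finished bearing block, aluminium with a brass bushing, 0.26 kg: foot 100 x 42 mm, 14 mm thick; above its middle a upright body with rounded top, 44 mm wide along x, 30 mm thick along y, its four sides plain and parallel up to 34 mm, top 56 mm above the underside. Origin at the centre of the underside, x along the foot, z up. Stands on its foot in the press's tray at the start, or is absent
- block6: Loose finished bearing block, aluminium with a brass bushing, 0.26 kg: foot 100 x 42 mm, 14 mm thick; above its middle a upright body with rounded top, 44 mm wide along x, 30 mm thick along y, its four sides plain and parallel up to 34 mm, top 56 mm above the underside. Origin at the centre of the underside, x along the foot, z up. Stands on its foot in the press's tray at the start, or is absent
- oil: Bystander: yellow oil bottle, 60 mm across, 170 mm tall, origin at the underside
- hammer: Bystander: hammer, 250 mm long, lying on the bench, origin under its middle
- channel: Bystander: loose aluminium channel offcut, 200 x 50 x 30 mm, origin at the underside
Mind the look-alikes: they are no part of the job. What is shaped like the block1 but brown or purple is not meant.

How it is judged:
On the way, in this order (a step that is already met when the one before it is completed fails the run):
1. the wing handle is fully home on the valve stem, wings in line with its groove (horizontal distance between handle and stem_seat below 0.003 m and z of handle in the frame of stem_seat below 0.004 m and angle between the x axis of handle and the x axis of stem_seat, either way round below 0.2 rad and angle between handle's own z axis and vertical below 0.1 rad), for 0.2 s.
2. the valve has been turned shut with the handle on its stem (value of joint stem above 1.45 rad and horizontal distance between handle and stem_seat below 0.006 m), for 0.2 s.
At the end, for the whole second after the job is handed in: Valve shut (above 1.45 rad); handle flat in its black tray, hub within 30 mm along and 25 mm across of the tray's centre, under 6 mm above its floor; every block present stands on its foot (tilt under 0.2 rad) on the tote's floor (within 10 mm) (value of joint stem above 1.45 rad and x of handle in the frame of keytray between -0.03 and 0.03 m and y of handle in the frame of keytray between -0.025 and 0.025 m and z of handle in the frame of keytray below 0.01 m and angle between handle's own z axis and vertical below 0.12 rad and linear speed of handle below 0.02 m/s and x of block1 in the frame of tote between -0.14 and 0.14 m and y of block1 in the frame of tote between -0.145 and 0.145 m and z of each of block1, block2, block3, block4, block5, block6 in the frame of tote below 0.015 m and angle between each of block1, block2, block3, block4, block5, block6's own z axis and vertical below 0.2 rad and x of block2 in the frame of tote between -0.14 and 0.14 m and y of block2 in the frame of tote between -0.145 and 0.145 m and x of block3 in the frame of tote between -0.14 and 0.14 m and y of block3 in the frame of tote between -0.145 and 0.145 m and x of block4 in the frame of tote between -0.14 and 0.14 m and y of block4 in the frame of tote between -0.145 and 0.145 m and x of block5 in the frame of tote between -0.14 and 0.14 m and y of block5 in the frame of tote between -0.145 and 0.145 m and x of block6 in the frame of tote between -0.14 and 0.14 m and y of block6 in the frame of tote between -0.145 and 0.145 m); the robot touches nothing.
It fails at once if a block is handled while the air is still on (value of joint stem below 1.3 rad and (contact force between the fingers and block1 above 1 N or contact force between the fingers and block2 above 1 N or contact force between the fingers and block3 above 1 N or contact force between the fingers and block4 above 1 N or contact force between the fingers and block5 above 1 N or contact force between the fingers and block6 above 1 N)).
It fails at once if the oil bottle, hammer or channel is disturbed (moved more than 25 mm) (distance of any of oil, hammer, channel from where it was at the start of the episode above 0.025 m).
Of block1, block2, block3, block4, block5, block6 only 4 to 6 are there at a start; the rules pass over those that are not, and their reading is None.
At some moment in a run one of block1, block2, block3, block4, block5, block6 may be knocked a few centimetres aside while the robot is not near it.
Once in a run the grip may slacken for a moment while it holds something.
It also fails if it takes over 210 s, if anything falls off the work surface, if the arm or the gripper's body presses on something with over 40 N, if the wrist force passes 120 N, or if a joint passes its speed limit or range.

### The arm

A 7-joint arm with a two-finger parallel gripper is mounted at the origin on the work surface. World frame = base frame: x ahead of the robot, y to its left, z up, the work surface at z = 0. Lengths are in m, angles in rad, forces in N, time in s.
With the tool pointing down it reaches from about 0.375 to 0.925 m from the base axis. Payload 3.1 kg.
Tool frame: the origin (TCP) lies on the centre line of the jaws, within the pads' length; the fingertips stand 17 mm ahead of it and the grasp point (between the pads) lies 2 mm behind it; z points along the fingers, y is the line along which they close (so a half turn about z gives the same grasp; the last joint's range is limited). The gripper opens to 85 mm and grips with 20 to 120 N. Pads are 22 mm wide; open, the fingers measure 114 mm over their backs; the gripper's body (76 mm by 85 mm) begins 54 mm behind the grasp point. The pads swing forward as they close: fully open they stand 13 mm farther back than shut.
Start: joints at [1.005, 0.383, 0.044, 1.598, -0.018, 1.161, -0.05], TCP at [0.293, -0.58, 0.214] pointing down, gripper open.
Joint ranges: [-2.61, 2.61], [-0.41, 2.15], [-1.48, 1.57], [0, 2.5], [-1.57, 4.71], [0.05, 1.97], [-2.85, 2.85]. Speed limits (rad/s): [2.79, 2.79, 3.14, 3.14, 3.14, 3.14, 3.14].

### API

Orientations are given as a unit quaternion [x, y, z, w].
In Python, from station import observe, imaging, r gives the robot as it stands.
- The arm moves only by the shell command python3 -m pendant 'ROWS'. ROWS is JSON, a list of rows, each a list of 7 numbers: the closure, from -1 (fully open) to 1 (shut), then the shift along the tool's x, y, z in mm, then the turn, a rotation vector about the tool's x, y, z in degrees. In form: [[fingers, dx, dy, dz, rx, ry, rz], ...]. A call has 1 to 8 rows; each row shifts and turns the commanded pose from where the row before left it, along the tool's axes as they then stand; what a row does not reach is not made up. A row lasts 1/8 s, in which the tool goes at most 62.5 mm and 10.7 degrees, less where a joint would pass 70% of its speed; a pose out of reach is approached as far as the arm can. A call is refused whole if a number of a shift passes 62.5 or a number of a turn 10.7, either way. A call with a gripper value outside its range is refused whole. The fingers move at their own pace and stop on an object; the grip force is fixed at half the most. Time passes only in rows, so rows that do not move let the fingers close. It gives the time, the measured TCP pose, the force, the opening and the grip force at its end, in the units of the state.
- observe(): the state, without advancing time (a new reading comes with each control period).
- imaging.snapshot(name): name is "scene" or "top"; returns a dict with "color" (384x512x3 uint8, blue, green, red), "intrinsics" (3x3 intrinsics, pixels), "T" (4x4, takes a point from camera to world coordinates). Camera axes: x right, y down, z forward; pixel columns grow to the right and rows downward; lengths in m; the calibration is good to about 2 mm. A picture is of the moment at which its call begins. There is no depth.
- r.close_job(): hands the job in; it is judged then, once.
The state is a dict: "t": time; "joints": joint angles; "joint_vel": joint speeds; "effort": joint torques, N m; "tool_pos": TCP position; "tool_rot": TCP orientation; "ft_force": force on the tool from outside, world axes, zero at the start; "moment": the same for the moment, N m; "grip_width": finger opening in m; "grasp_force": force on a finger pad.
Only numpy, scipy, OpenCV 4.12 (cv2) and the standard library are available. Lean on these libraries where they do the work, as an engineer would, in place of code of your own. Each camera call takes 0.05 s, during which the arm holds its last target. There are 200 camera calls.

## Working session

There is one attempt and no reset: what is moved stays moved. The work goes in short steps, Python scripts to look and compute and a shell command to move; the robot and the scene stay as the last step left them, time stands still between calls to the robot, and variables do not carry over. Pictures are saved under pics/ and viewed, at most 14 in all, crops included, and the job is handed in when it is done.

```bash
ls; mkdir -p pics; python3 - <<'E'
from station import observe, imaging, r
import cv2
print(observe())
for n in("scene","top"):
    s=imaging.snapshot(n); cv2.imwrite(f"pics/{n}0.png",s["color"]); print(s["intrinsics"],s["T"])
E
```

```text
pics
{'t': 0.0, 'joints': array([ 1.00519123,  0.38384132,  0.04385369,  1.59959166, -0.01789484,
        1.1611772 , -0.04989194]), 'joint_vel': array([ 7.05490004e-04,  7.07886567e-05,  3.23884923e-05, -1.55567104e-04,
       -2.12410994e-03,  3.83840256e-04, -1.89645307e-03]), 'effort': array([ 7.85732345e-05, -4.33463717e+01,  1.02477696e+00, -2.49515551e+01,
        1.05892477e-02,  1.13566066e-02, -1.50489328e-06]), 'tool_pos': array([ 0.29263762, -0.57929238,  0.21297524]), 'tool_rot': array([ 9.72760191e-01,  2.31810027e-01, -3.78293808e-04, -1.25669341e-03]), 'ft_force': array([-0.71719274,  0.84102198,  0.41848774]), 'moment': array([-0.01715356,  0.04007765, -0.00606751]), 'grasp_force': 0.0, 'grip_width': 0.08509813115253868}
[[382.54316791   0.         254.7151279 ]
 [  0.         382.54316791 185.99308823]
 [  0.           0.           1.        ]] [[ 0.69883712  0.44925303 -0.55659536  1.1174324 ]
 [ 0.71502252 -0.45967793  0.52672479 -0.61099978]
 [-0.0192219  -0.76607305 -0.64246604  0.77145482]
 [ 0.          0.          0.          1.        ]]
[[389.42901177   0.         257.84110085]
 [  0.         389.42901177 195.87314549]
 [  0.           0.           1.        ]] [[ 0.02922747 -0.99840682  0.04826574  0.44862555]
 [-0.99955647 -0.02946877 -0.0042954  -0.04327823]
 [ 0.00571089 -0.04811878 -0.99882529  1.18780491]
 [ 0.          0.          0.          1.        ]]
```

View pics/scene0.png

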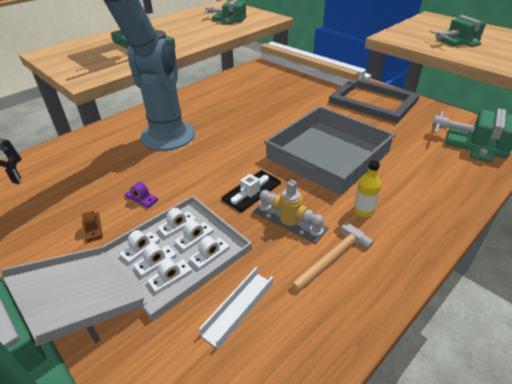

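View pics/top0.png

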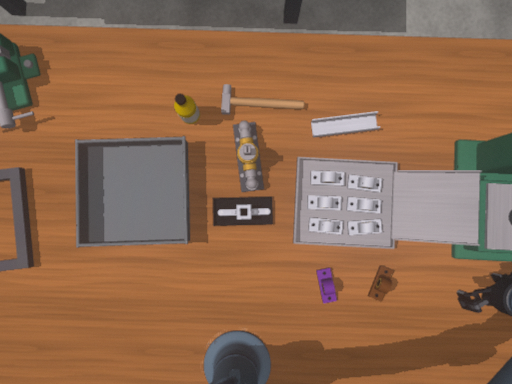

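The top view shows six white blocks in the tray (columns 327/365, rows 178/204/227), the handle hub at (244,212) and the stem at (248,152). The look-alikes are the purple block at (327,285) and the brown one at (381,283), both outside the tray, so I leave them. In the scene view the handle is at (252,186) and the stem at (291,188).

```bash
cat > h.py <<'E'
import numpy as np, cv2
from station import observe, imaging, r
from scipy.spatial.transform import Rotation as R
def ray(s,u,v):
    d=s["T"][:3,:3]@np.linalg.solve(s["intrinsics"],[u,v,1]); return s["T"][:3,3],d
def onz(s,u,v,z):
    o,d=ray(s,u,v); return o+d*(z-o[2])/d[2]
def proj(s,p):
    T=s["T"]; c=s["intrinsics"]@(T[:3,:3].T@(np.asarray(p)-T[:3,3])); return c[:2]/c[2]
def tri(s1,p1,s2,p2):
    A=[];b=[]
    for s,p in((s1,p1),(s2,p2)):
        o,d=ray(s,*p); d=d/np.linalg.norm(d); M=np.eye(3)-np.outer(d,d); A.append(M); b.append(M@o)
    A=np.vstack(A);b=np.hstack(b); x=np.linalg.lstsq(A,b,rcond=None)[0]
    return x,np.linalg.norm(A@x-b)
def crop(s,x0,y0,w,h,k,path):
    cv2.imwrite(path,cv2.resize(s["color"][y0:y0+h,x0:x0+w],None,fx=k,fy=k,interpolation=cv2.INTER_CUBIC))
def goto(p,yaw=None,rot=None):
    """shift in tool axes (mm) from the measured pose to p, and turn about tool z (deg) so that tool y is at yaw mod 180"""
    st=observe(); Q=R.from_quat(st["tool_rot"]).as_matrix()
    out=Q.T@(np.asarray(p)-st["tool_pos"])*1000
    print("shift",out.round(1))
    cur=np.degrees(np.arctan2(Q[1,1],Q[0,1])); print("yaw of tool y",cur.round(2),"tool z",Q[:,2].round(4))
    if yaw is not None: print("turn rz", round(((cur-yaw+90)%180)-90,2))
E
python3 - <<'E'
from h import *
t=imaging.snapshot("top"); s=imaging.snapshot("scene")
a=cv2.resize(t["color"][115:230,205:285],None,fx=5,fy=5,interpolation=cv2.INTER_CUBIC)
b=cv2.resize(s["color"][165:245,220:300],None,fx=5,fy=5,interpolation=cv2.INTER_CUBIC)
b=cv2.copyMakeBorder(b,0,575-400,0,0,cv2.BORDER_CONSTANT)
cv2.imwrite("pics/c1.png",np.hstack([a,b]))
# black tray & handle
im=t["color"].astype(int); g=im.sum(2)/3
m=np.zeros(g.shape,np.uint8); m[190:235,205:280]=(g[190:235,205:280]<45)*255
m=cv2.morphologyEx(m,cv2.MORPH_CLOSE,np.ones((15,15)))
c=max(cv2.findContours(m,0,2)[0],key=cv2.contourArea); rr=cv2.minAreaRect(c); print("tray",rr, [onz(t,*p,.013).round(4) for p in cv2.boxPoints(rr)], onz(t,*rr[0],.013))
w=np.zeros(g.shape,np.uint8); w[192:230,212:275]=(g[192:230,212:275]>150)*255
c=np.vstack(cv2.findContours(w,0,2)[0]); rr=cv2.minAreaRect(c); print("handle",rr,onz(t,*rr[0],.018))
for p in cv2.boxPoints(rr): print(onz(t,*p,.018))
w=(((im.max(2)-im.min(2))<40)&(g>165)).astype(np.uint8)*255; w[:,:295]=0;w[:,400:]=0;w[:155]=0;w[250:]=0
print([ (cv2.minAreaRect(c)) for c in cv2.findContours(w,0,2)[0] if cv2.contourArea(c)>40])
E
```

```text
tray ((215.0, 215.0), (2.0, 18.0), 0.0) [array([0.4168, 0.081 , 0.013 ]), array([0.4709, 0.0829, 0.013 ]), array([0.4711, 0.0769, 0.013 ]), array([0.417, 0.075, 0.013])] [0.44395073 0.0789361  0.013     ]
handle ((243.5, 211.5), (13.0, 51.0), 90.0) [ 0.45695321 -0.00666162  0.018     ]
[0.47420294 0.07045347 0.018     ]
[ 0.47870063 -0.08262455  0.018     ]
[ 0.43971827 -0.0837106   0.018     ]
[0.43525688 0.06912286 0.018     ]
[((364.38232421875, 226.9705810546875), (14.41894245147705, 32.82610321044922), 85.60128784179688), ((325.12603759765625, 225.802734375), (32.87102127075195, 14.446500778198242), 6.009005546569824), ((396.0, 217.0), (6.0, 40.0), 0.0), ((363.55816650390625, 204.83116149902344), (32.61604690551758, 14.293886184692383), 4.969741344451904), ((323.96405029296875, 202.39854431152344), (32.494014739990234, 14.30855941772461), 2.2906100749969482), ((367.0, 181.0), (10.0, 12.0), 90.0), ((364.2992248535156, 182.97262573242188), (32.742435455322266, 14.09681224822998), 7.765166282653809), ((396.5, 184.0), (22.0, 5.0), 90.0), ((326.99517822265625, 177.6294708251953), (32.459228515625, 14.286500930786133), 2.12109637260437)]
```

View pics/c1.png

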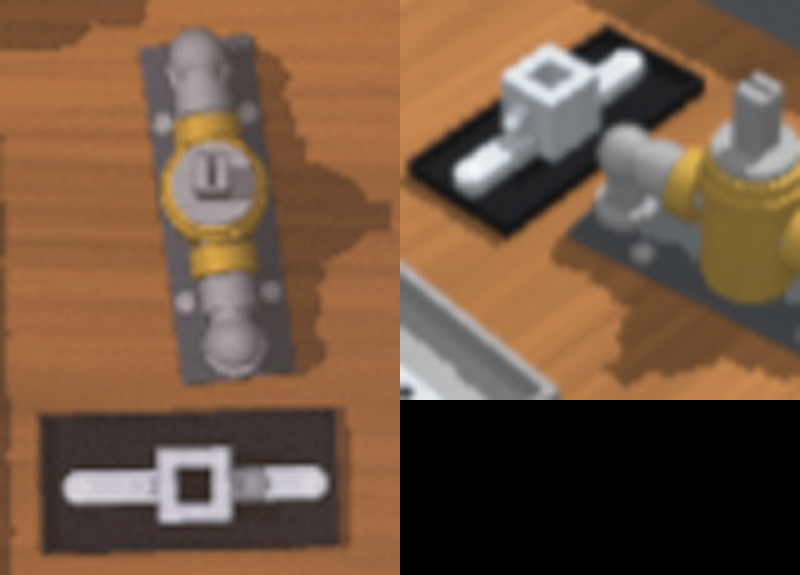

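The crop confirms the bare wing handle in its black tray, with the hub centre at top (243.6,211.6). The valve stem is at about (247,148) with its groove along the pipe, so the valve is open.

```bash
python3 - <<'E'
from h import *
t=imaging.snapshot("top"); s=imaging.snapshot("scene")
T=lambda x,y:((x+.5)/5-.5+205,(y+.5)/5-.5+115)
S=lambda x,y:((x-400+.5)/5-.5+220,(y+.5)/5-.5+165)
print("bonnet",onz(t,*T(211,183),.1)); print("stemtop",onz(t,*T(212,167),.14),tri(t,T(212,167),s,S(760,88)))
b=onz(t,*T(211,183),.1); print("pred stem top crop px",(proj(t,b+[0,0,.04])-[205,115])*5)
print("hub",onz(t,*T(195,485),.048),tri(t,T(195,485),s,S(549,74)))
for z in [.048]:
  c=[onz(t,*T(*p),z) for p in((157,447),(233,447),(233,523),(157,523))]; print("hub size",[np.linalg.norm(c[i]-c[i-1]).round(4) for i in range(4)])
w=[onz(t,*T(62,489),.015),onz(t,*T(329,483),.015)];d=w[0]-w[1];print("wing",np.linalg.norm(d),np.degrees(np.arctan2(d[1],d[0])),sum(w)/2)
p=[onz(t,*T(196,42),.002),onz(t,*T(238,376),.002)];d=p[0]-p[1];print("plate",np.linalg.norm(d),np.degrees(np.arctan2(d[1],d[0])),sum(p)/2)
p=[onz(t,*T(196,42),.05),onz(t,*T(234,350),.05)];d=p[0]-p[1];print("pipe",np.degrees(np.arctan2(d[1],d[0])))
k=[onz(t,*T(*q),.013) for q in((40,412),(338,408),(342,546),(42,552))];d=k[0]-k[1];print("tray",[np.linalg.norm(k[i]-k[i-1]).round(4) for i in range(4)],sum(k)/4,np.degrees(np.arctan2(d[1],d[0])))
# hough check on bonnet
g=cv2.cvtColor(t["color"],cv2.COLOR_BGR2HSV)[120:185,230:270]
m=((g[...,1]>120)&(g[...,0]>18)&(g[...,0]<32)&(g[...,2]>90)).astype(np.uint8)
y,x=np.nonzero(m);print("gold mean",x.mean()+230,y.mean()+120)
cv2.imwrite("pics/c2.png",np.hstack([cv2.resize(t["color"][135:170,230:265],None,fx=11,fy=11,interpolation=cv2.INTER_CUBIC),cv2.resize(s["color"][172:207,273:308],None,fx=11,fy=11,interpolation=cv2.INTER_CUBIC)]))
goto([.456,-.007,.12],0)
E
```

```text
bonnet [ 0.62597457 -0.01324951  0.1       ]
stemtop [ 0.62819383 -0.01462825  0.14      ] (array([ 0.62788549, -0.01498748,  0.13966018]), np.float64(0.0007280484519721216))
pred stem top crop px [207.33097585 168.98877319]
hub [ 0.45645617 -0.00790194  0.048     ] (array([ 0.45671601, -0.0075988 ,  0.04776665]), np.float64(0.0005552021320206176))
hub size [np.float64(0.0444), np.float64(0.0445), np.float64(0.0444), np.float64(0.0444)]
wing 0.1606624707295642 92.96383548148425 [ 0.45609266 -0.00723434  0.015     ]
plate 0.20747011569750254 8.867743910854214 [ 0.6264543  -0.01464286  0.002     ]
pipe 8.7352773298347
tray [np.float64(0.0843), np.float64(0.1799), np.float64(0.0832), np.float64(0.1805)] [ 0.46000228 -0.00404314  0.013     ] 92.46005375533372
gold mean 246.66459627329192 154.75776397515529
shift [ 403.9 -437.7   94.3]
yaw of tool y -63.2 tool z [-5.e-04  8.e-04 -1.e+00]
turn rz -63.2
```

View pics/c2.png

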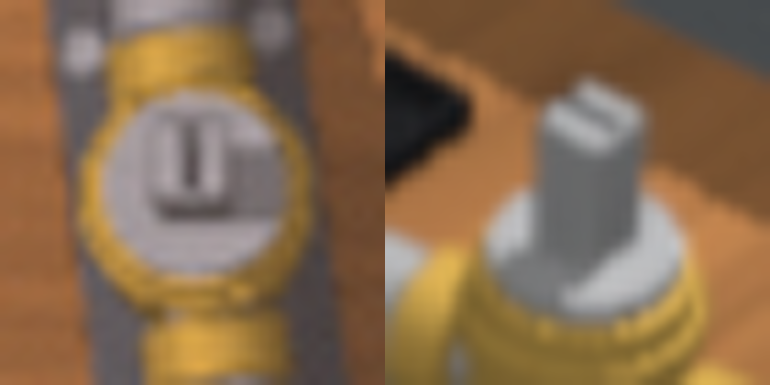

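Stem at (0.627, -0.0145), pipe yaw 8.8°. Hub at (0.4566, -0.0077), wing yaw about 92.7°. Heights and sizes match the description, so I start moving.

```bash
python3 -m pendant '[[-1,40,-43,0,0,0,0],[-1,40,-43,0,0,0,0],[-1,40,-43,0,0,0,0],[-1,40,-43,0,0,0,0],[-1,40,-43,0,0,0,0],[-1,40,-43,0,0,0,0],[-1,40,-43,0,0,0,0],[-1,40,-43,0,0,0,0]]'; python3 -m pendant '[[-1,40,-43,0,0,0,0],[-1,40,-43,0,0,0,0],[-1,0,0,0,0,0,-10.5],[-1,0,0,0,0,0,-10.5],[-1,0,0,0,0,0,-10.5],[-1,0,0,0,0,0,-10.5],[-1,0,0,0,0,0,-10.5],[-1,0,0,0,0,0,-10.5]]';  python3 -m pendant '[[-1,0,0,0,0,0,0],[-1,0,0,0,0,0,0]]'; python3 -c "
from h import *
goto([.4566,-.0077,.038],2.7); print(observe()['joints'])"
```

```text
t: 1.3
tool_pos: [0.424, -0.1271, 0.2148]
tool_rot: [0.973, 0.232, 0.001, 0.0]
ft_force: [1.4, -0.1, -0.4]
grip_width: 0.0854
grasp_force: 0.0
t: 2.3
tool_pos: [0.4562, -0.016, 0.2145]
tool_rot: [0.706, 0.708, 0.0, 0.0]
ft_force: [-0.1, -0.1, -0.4]
grip_width: 0.0854
grasp_force: 0.0
t: 2.55
tool_pos: [0.4562, -0.016, 0.2144]
tool_rot: [0.709, 0.705, 0.0, 0.0]
ft_force: [0.3, -0.6, -0.2]
grip_width: 0.0854
grasp_force: 0.0
shift [  8.3   0.3 176.4]
yaw of tool y -0.35 tool z [ 1.e-04 -0.e+00 -1.e+00]
turn rz -3.05
[ 0.40714376  0.03613906 -0.46696589  2.02384736  0.0184318   1.08544244
 -0.07422953]
```

```bash
python3 -m pendant '[[-1,8.3,0.3,0,0,0,-3],[-1,0,0,55,0,0,0],[-1,0,0,55,0,0,0],[-1,0,0,40,0,0,0],[-1,0,0,25,0,0,0],[-1,0,0,0,0,0,0]]'; python3 -c "
from h import *
goto([.4566,-.0077,.038],2.7); t=imaging.snapshot('top');crop(t,200,180,90,60,8,'pics/c3.png')"; python3 -m pendant '[[1,0,0,0,0,0,0],[1,0,0,0,0,0,0],[1,0,0,0,0,0,0],[1,0,0,0,0,0,0],[1,0,0,0,0,0,0],[1,0,0,0,0,0,0]]'
```

```text
t: 3.3
tool_pos: [0.4544, -0.007, 0.0376]
tool_rot: [0.689, 0.725, -0.001, -0.002]
ft_force: [-0.3, -0.7, 0.5]
grip_width: 0.0853
grasp_force: 0.0
shift [-0.8  2.2 -0.4]
yaw of tool y 2.88 tool z [-0.0051  0.001  -1.    ]
turn rz 0.18
t: 4.1
tool_pos: [0.4565, -0.0077, 0.0394]
tool_rot: [0.69, 0.724, 0.0, -0.0]
ft_force: [-0.1, 0.0, 0.5]
grip_width: -0.0001
grasp_force: 0.0
```

```bash
python3 -c "
from h import *
t=imaging.snapshot('top');s=imaging.snapshot('scene')
a=cv2.resize(t['color'][175:240,205:285],None,fx=5,fy=5)
b=cv2.resize(s['color'][150:215,215:295],None,fx=5,fy=5)
cv2.imwrite('pics/c4.png',np.hstack([a,b]));print(observe())"
```

```text
{'t': 4.2, 'joints': array([ 0.33482887,  0.31376365, -0.44739181,  2.16143139,  0.20711573,
        0.70632215, -0.20291213]), 'joint_vel': array([-0.00203566,  0.00096732,  0.00231883, -0.00144966,  0.000159  ,
        0.0001199 ,  0.00050533]), 'effort': array([ 4.98841939e-03, -3.06189930e+01, -2.59278193e+00, -1.73096430e+01,
        7.32090921e-03,  1.80228893e-03,  4.35128516e-05]), 'tool_pos': array([ 0.45650209, -0.00766058,  0.03933824]), 'tool_rot': array([ 6.89584326e-01,  7.24205395e-01, -2.55486769e-05, -5.92830458e-05]), 'ft_force': array([ 0.55830586, -0.67433175,  0.44297223]), 'moment': array([-0.01008179, -0.02008523,  0.02843559]), 'grasp_force': 0.0, 'grip_width': 0.00011364507814512697}
```

View pics/c4.png

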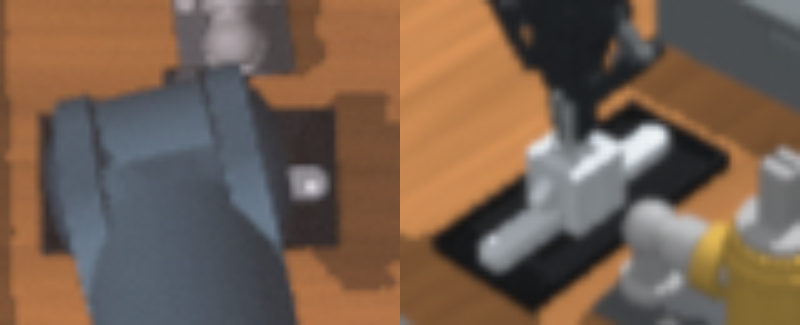

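The fingers shut without taking the hub; they appear to have closed above or inside the bore. I lift straight up to see where the tips really are.

```bash
python3 -m pendant '[[1,0,0,-30,0,0,0],[1,0,0,-50,0,0,0],[1,0,0,0,0,0,0],[1,0,0,0,0,0,0]]'; python3 -c "
from h import *
s=imaging.snapshot('scene')
b=cv2.resize(s['color'][140:215,215:295],None,fx=8,fy=8)
st=observe(); print(st['tool_pos'])
for d in (0,.017):
  p=proj(s,st['tool_pos']-[0,0,d]); q=(int((p[0]-215+.5)*8),int((p[1]-140+.5)*8)); print(d,q); cv2.drawMarker(b,q,(0,0,255),0,12)
cv2.imwrite('pics/c5.png',b)"
```

```text
t: 4.7
tool_pos: [0.4562, -0.0078, 0.1191]
tool_rot: [0.69, 0.724, -0.0, -0.0]
ft_force: [-0.7, 0.3, -0.6]
grip_width: -0.0001
grasp_force: 0.0
[ 0.45542227 -0.00780953  0.11839345]
0 (269, 166)
0.017 (271, 203)
```

View pics/c5.png

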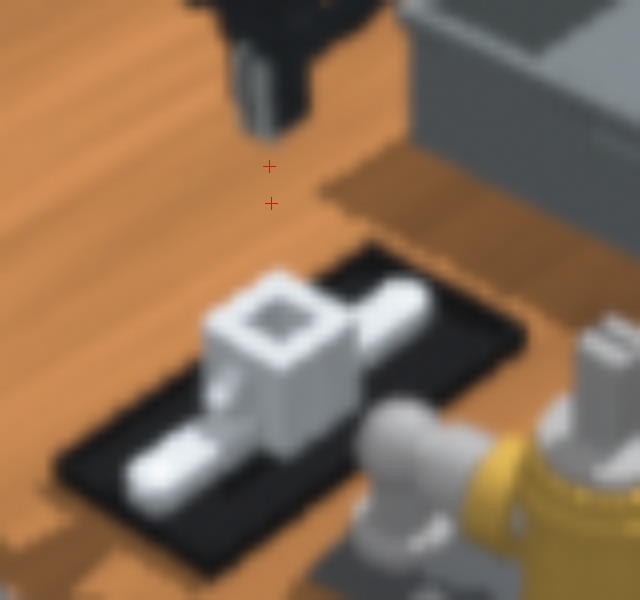

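The tips sit about 29 mm higher than the reported TCP implies: they are at crop (265,140), predicted at (271,203). That explains closing just over the hub. I open and go down about 29 mm deeper, in stages, watching the force.

```bash
python3 -m pendant '[[-1,0,0,0,0,0,0],[-1,0,0,0,0,0,0],[-1,0,0,0,0,0,0],[-1,0,0,0,0,0,0],[-1,0,0,40,0,0,0],[-1,0,0,35,0,0,0],[-1,0,0,20,0,0,0],[-1,0,0,0,0,0,0]]';  python3 -m pendant '[[-1,0,0,12,0,0,0],[-1,0,0,0,0,0,0]]'; python3 -m pendant '[[1,0,0,0,0,0,0],[1,0,0,0,0,0,0],[1,0,0,0,0,0,0],[1,0,0,0,0,0,0],[1,0,0,0,0,0,0],[1,0,0,0,0,0,0]]'
```

```text
t: 5.75
tool_pos: [0.4548, -0.0076, 0.023]
tool_rot: [0.69, 0.724, -0.001, -0.002]
ft_force: [0.5, 0.4, -0.2]
grip_width: 0.0852
grasp_force: 0.0
t: 6.0
tool_pos: [0.4565, -0.0077, 0.0123]
tool_rot: [0.69, 0.724, -0.0, -0.0]
ft_force: [0.8, 0.2, 0.5]
grip_width: 0.0853
grasp_force: 0.0
t: 6.75
tool_pos: [0.4575, -0.0076, 0.0131]
tool_rot: [0.69, 0.724, 0.0, 0.001]
ft_force: [-0.2, -1.2, 6.8]
grip_width: 0.0407
grasp_force: 63.6
```

```bash
python3 -m pendant '[[1,0,0,-20,0,0,0],[1,0,0,-50,0,0,0],[1,0,0,-50,0,0,0],[1,0,0,-40,0,0,0],[1,0,0,-5,0,0,0],[1,0,0,0,0,0,0]]';  python3 -m pendant '[[1,0,0,0,0,0,-10.5],[1,0,0,0,0,0,-10.5],[1,0,0,0,0,0,-10.5],[1,0,0,0,0,0,-10.5],[1,0,0,0,0,0,-10.5],[1,0,0,0,0,0,-10.5],[1,0,0,0,0,0,-10.5],[1,0,0,0,0,0,-10.5]]';  python3 -m pendant '[[1,0,0,0,0,0,-10.5],[1,0,0,0,0,0,0],[1,0,0,0,0,0,0]]'; python3 -c "
from h import *
goto([.627,-.0145,.174],-82.5)"
```

```text
t: 7.5
tool_pos: [0.4552, -0.0079, 0.176]
tool_rot: [0.69, 0.724, -0.001, -0.001]
ft_force: [-0.3, 0.4, -2.7]
grip_width: 0.0407
grasp_force: 62.8
t: 8.5
tool_pos: [0.454, -0.0077, 0.1742]
tool_rot: [0.025, 1.0, 0.0, -0.003]
ft_force: [0.6, 0.4, -1.8]
grip_width: 0.0402
grasp_force: 67.4
t: 8.88
tool_pos: [0.4553, -0.0077, 0.1759]
tool_rot: [-0.062, 0.998, 0.0, -0.002]
ft_force: [-0.2, -0.0, -1.7]
grip_width: 0.0405
grasp_force: 67.5
shift [-169.5  -28.2    1.3]
yaw of tool y 97.16 tool z [-3.1e-03  6.0e-04 -1.0e+00]
turn rz -0.34
```

```bash
python3 -m pendant '[[1,-40,-7,0,0,0,0],[1,-55,-9,0,0,0,0],[1,-50,-8,0,0,0,0],[1,-24.5,-4.2,0,0,0,0],[1,0,0,0,0,0,0],[1,0,0,0,0,0,0],[1,0,0,0,0,0,0]]'; python3 -c "
from h import *
goto([.627,-.0145,.174],-82.5);s=imaging.snapshot('scene');t=imaging.snapshot('top')
b=cv2.resize(s['color'][130:220,235:335],None,fx=6,fy=6,interpolation=cv2.INTER_CUBIC)
a=cv2.resize(t['color'][100:190,230:265],None,fx=6,fy=6,interpolation=cv2.INTER_CUBIC)[:,:200]
cv2.imwrite('pics/c6.png',np.hstack([b,a]))"
```

```text
t: 9.75
tool_pos: [0.6269, -0.014, 0.1771]
tool_rot: [-0.064, 0.998, -0.0, -0.001]
ft_force: [0.5, 0.4, -1.7]
grip_width: 0.0406
grasp_force: 67.5
shift [-0.1 -0.5  3.1]
yaw of tool y 97.3 tool z [-1.4e-03 -5.0e-04 -1.0e+00]
turn rz -0.2
```

View pics/c6.png

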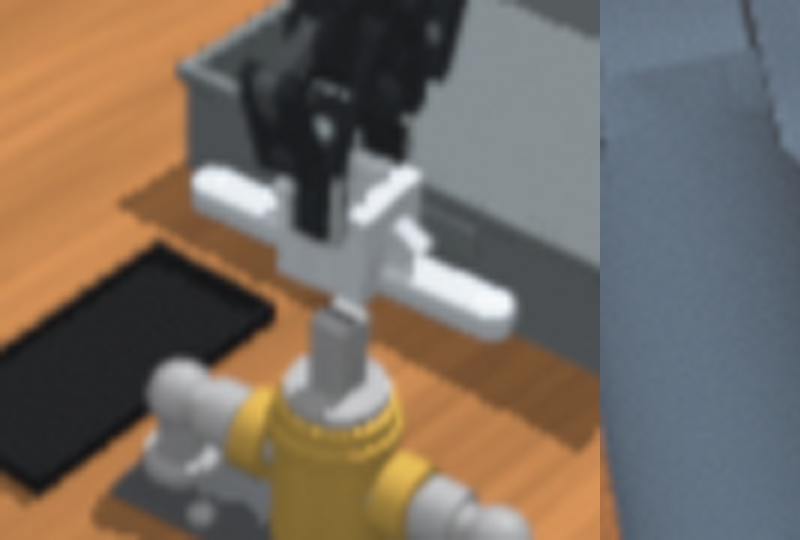

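```bash
python3 -c "
from h import *
s=imaging.snapshot('scene'); q=lambda p:((proj(s,p)-[235,130]+.5)*6).round(0)
a=np.radians(7.3); X=np.array([np.cos(a),np.sin(a),0]);Y=np.array([-X[1],X[0],0]); c=np.array([.627,-.0145,.168])
for i,j in((1,1),(1,-1),(-1,-1),(-1,1)): print(i,j,q(c+.021*(i*X+j*Y)), 'top',q(c+[0,0,.044]+.021*(i*X+j*Y)))
print('tips mid-thick',q(c+.075*X+[0,0,.007]),q(c-.075*X+[0,0,.007]))
print('1mm',q(c+[.01,0,0])-q(c),q(c+[0,.01,0])-q(c),q(c+[0,0,.01])-q(c))
print('stem seat',q([.627,-.0145,.1]),'top',q([.627,-.0145,.14]))
"
```

```text
1 1 [415. 257.] top [421. 173.]
1 -1 [359. 307.] top [365. 222.]
-1 -1 [277. 269.] top [279. 185.]
-1 1 [333. 221.] top [337. 138.]
tips mid-thick [500. 318.] [204. 187.]
1mm [18. 10.] [ 15. -10.] [  1. -19.]
stem seat [339. 384.] top [343. 314.]
```

The handle is over the stem: predicted and observed hub corners and stem top agree within about 1–2 mm. Lowering.

```bash
python3 -m pendant '[[1,0,-0.5,20,0,0,0],[1,0,0,10,0,0,0],[1,0,0,4,0,0,0],[1,0,0,4,0,0,0],[1,0,0,0,0,0,0]]';python3 -m pendant '[[1,0,0,5,0,0,0],[1,0,0,5,0,0,0],[1,0,0,0,0,0,0]]'; python3 -c "
from h import *
goto([.627,-.0145,.109],-82.5);print(observe()['moment'])"
```

```text
t: 10.52
tool_pos: [0.6267, -0.0148, 0.1382]
tool_rot: [-0.064, 0.998, -0.0, -0.002]
ft_force: [-3.4, -0.7, -3.8]
grip_width: 0.0408
grasp_force: 67.2
t: 10.9
tool_pos: [0.6266, -0.015, 0.1289]
tool_rot: [-0.064, 0.998, -0.0, -0.002]
ft_force: [-5.8, -0.2, -1.7]
grip_width: 0.0405
grasp_force: 67.7
shift [-0.5  0.4 19.9]
yaw of tool y 97.29 tool z [-3.7e-03 -8.0e-04 -1.0e+00]
turn rz -0.21
[-0.18608761  1.24055402 -0.0336509 ]
```

```bash
python3 -m pendant '[[1,0.8,0,5,0,0,0],[1,0,0,5,0,0,0],[1,0,0,5,0,0,0],[1,0,0,0,0,0,0]]';python3 -m pendant '[[1,0,0,3,0,0,0],[1,0,0,2,0,0,0],[1,0,0,0,0,0,0]]'; python3 -c "
from h import *
goto([.627,-.0145,.109],-82.5);print(observe()['moment'])"
```

```text
t: 11.4
tool_pos: [0.6265, -0.015, 0.1141]
tool_rot: [-0.064, 0.998, -0.0, -0.001]
ft_force: [-4.6, -0.0, -1.1]
grip_width: 0.0407
grasp_force: 67.6
t: 11.78
tool_pos: [0.6265, -0.015, 0.1096]
tool_rot: [-0.064, 0.998, -0.0, -0.001]
ft_force: [-7.2, -1.4, 1.1]
grip_width: 0.0406
grasp_force: 67.9
shift [-0.6  0.4  0.6]
yaw of tool y 97.29 tool z [-2.4e-03 -7.0e-04 -1.0e+00]
turn rz -0.21
[-0.26962678  1.35144399 -0.04267899]
```

```bash
python3 -m pendant '[[1,0.8,0,1,0,0,0],[1,0,0,1,0,0,0],[1,0,0,1,0,0,0],[1,0,0,0,0,0,0],[1,0,0,0,0,0,0]]'; python3 -c "
from h import *
print(observe()['moment'])
s=imaging.snapshot('scene')
b=cv2.resize(s['color'][130:220,235:335],None,fx=6,fy=6,interpolation=cv2.INTER_CUBIC)
cv2.imwrite('pics/c7.png',b)"
```

```text
t: 12.4
tool_pos: [0.6265, -0.015, 0.1093]
tool_rot: [-0.064, 0.998, -0.001, -0.001]
ft_force: [-10.6, -1.4, 9.7]
grip_width: 0.0409
grasp_force: 69.0
[-0.25303826  2.12189553 -0.04462447]
```

View pics/c7.png

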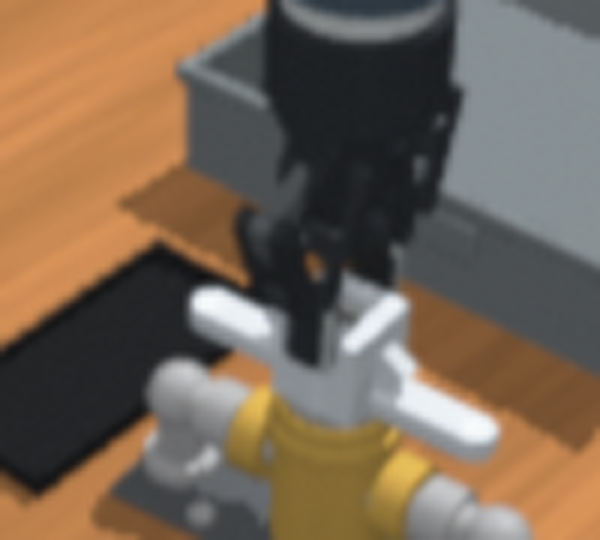

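The picture shows the handle down on the bonnet, hub underside at crop (330,420), wings in line with the pipe. Undo the sideways preload and turn clockwise.

```bash
python3 -m pendant '[[1,-1.6,0,0,0,0,0],[1,0,0,0,0,0,0],[1,0,0,0,0,0,5],[1,0,0,0,0,0,5],[1,0,0,0,0,0,0]]'; python3 -c "
from h import *
print(observe()['moment'])";python3 -m pendant '[[1,0,0,0,0,0,8],[1,0,0,0,0,0,8],[1,0,0,0,0,0,8],[1,0,0,0,0,0,8],[1,0,0,0,0,0,0]]'; python3 -c "
from h import *
goto([.627,-.0145,.109],-82.5);print(observe()['moment'])"
```

```text
t: 13.08
tool_pos: [0.6264, -0.0152, 0.1093]
tool_rot: [0.024, 1.0, -0.001, -0.002]
ft_force: [-13.3, -1.9, 13.2]
grip_width: 0.0401
grasp_force: 69.3
[-0.42386054  2.83143026 -0.06023042]
t: 13.7
tool_pos: [0.6259, -0.0152, 0.1093]
tool_rot: [0.298, 0.954, -0.002, -0.002]
ft_force: [-14.0, -1.3, 14.9]
grip_width: 0.0402
grasp_force: 69.4
shift [-0.5  1.2  0.3]
yaw of tool y 55.28 tool z [-0.0056 -0.0028 -1.    ]
turn rz -42.22
[-0.33360246  3.03253719 -0.03820745]
```

```bash
python3 -m pendant '[[1,0,0,-0.7,0,0,8],[1,0,0,0,0,0,8],[1,0,0,0,0,0,8],[1,0,0,0,0,0,8],[1,0,0,0,0,0,8],[1,0,0,0,0,0,5],[1,0,0,0,0,0,0]]'; python3 -c "
from h import *
print(observe()['moment'])";python3 -m pendant '[[1,0,0,0,0,0,3],[1,0,0,0,0,0,3],[1,0,0,0,0,0,3],[1,0,0,0,0,0,0]]'; python3 -c "
from h import *
goto([.627,-.0145,.109],-82.5);print(observe()['moment'])
s=imaging.snapshot('scene');t=imaging.snapshot('top')
b=cv2.resize(s['color'][130:220,235:335],None,fx=6,fy=6,interpolation=cv2.INTER_CUBIC)
cv2.imwrite('pics/c8.png',b)"
```

```text
t: 14.58
tool_pos: [0.6254, -0.0155, 0.1093]
tool_rot: [0.641, 0.768, -0.003, -0.002]
ft_force: [-13.0, -2.4, 12.6]
grip_width: 0.0406
grasp_force: 69.1
[-0.36008314  2.89028836  0.08447363]
t: 15.08
tool_pos: [0.6253, -0.0155, 0.1093]
tool_rot: [0.699, 0.716, -0.003, -0.002]
ft_force: [-13.6, -2.2, 12.3]
grip_width: 0.0405
grasp_force: 69.2
shift [1.  1.8 0.3]
yaw of tool y 1.37 tool z [-0.0069 -0.0026 -1.    ]
turn rz 83.87
[-0.41741805  2.98067936  0.20671493]
```

View pics/c8.png

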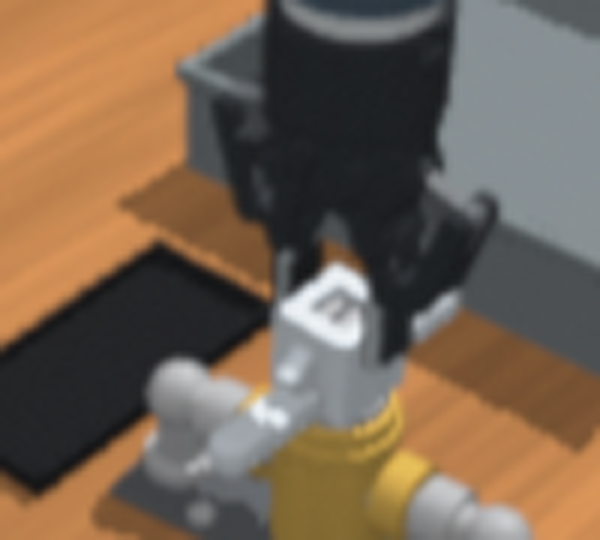

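```bash
python3 -m pendant '[[1,0,0,0,0,0,2],[1,0,0,0,0,0,2],[1,0,0,0,0,0,0],[1,0,0,0,0,0,0]]'; python3 -c "
from h import *
goto([.627,-.0145,.109],-82.5);print(observe()['moment'])";python3 -m pendant '[[1,0,0,0,0,0,2],[1,0,0,0,0,0,2],[1,0,0,0,0,0,0],[1,0,0,0,0,0,0]]'; python3 -c "
from h import *
goto([.627,-.0145,.109],-82.5);print(observe()['moment'])
"
```

```text
t: 15.68
tool_pos: [0.6252, -0.0156, 0.1093]
tool_rot: [0.721, 0.693, -0.004, -0.001]
ft_force: [-13.7, -3.0, 12.7]
grip_width: 0.0405
grasp_force: 69.4
shift [1.2 1.8 0.3]
yaw of tool y -2.22 tool z [-0.007  -0.0045 -1.    ]
turn rz 80.28
[-0.50042434  3.04132383  1.52494158]
t: 16.18
tool_pos: [0.625, -0.016, 0.1093]
tool_rot: [0.742, 0.67, -0.005, 0.0]
ft_force: [-14.8, -3.9, 12.8]
grip_width: 0.0406
grasp_force: 73.9
shift [1.7 1.8 0.2]
yaw of tool y -5.81 tool z [-0.0072 -0.0073 -0.9999]
turn rz 76.69
[-0.85023259  3.08612322  2.77459692]
```

Hard stop reached (moment 2.8 N m). I ease back within the bore's play and lift off.

```bash
python3 -m pendant '[[1,0,0,-1,0,0,-4],[1,0,0,-0.5,0,0,-5],[1,0,0,0,0,0,0],[1,0,0,-5,0,0,0],[1,0,0,-10,0,0,0],[1,0,0,-10,0,0,0],[1,0,0,-15,0,0,0],[1,0,0,-20,0,0,0]]'; python3 -m pendant '[[1,0,0,-30,0,0,0],[1,0,0,0,0,0,0],[1,0,0,0,0,0,0]]'; python3 -c "
from h import *
goto([.4585,-.006,.174],2.5);print(observe()['moment'])
s=imaging.snapshot('scene')
b=cv2.resize(s['color'][100:220,235:335],None,fx=5,fy=5,interpolation=cv2.INTER_CUBIC)
cv2.imwrite('pics/c9.png',b)"
```

```text
t: 17.18
tool_pos: [0.6313, -0.0135, 0.1712]
tool_rot: [0.692, 0.721, 0.003, 0.002]
ft_force: [0.1, 0.1, -2.3]
grip_width: 0.0407
grasp_force: 67.7
t: 17.55
tool_pos: [0.6293, -0.0141, 0.1995]
tool_rot: [0.693, 0.721, 0.001, 0.001]
ft_force: [-0.4, -0.4, -2.7]
grip_width: 0.0404
grasp_force: 67.9
shift [  15.  -170.4   25. ]
yaw of tool y 2.34 tool z [ 2.8e-03  4.0e-04 -1.0e+00]
turn rz -0.16
[-0.04321609  0.01981198  0.00170788]
```

View pics/c9.png

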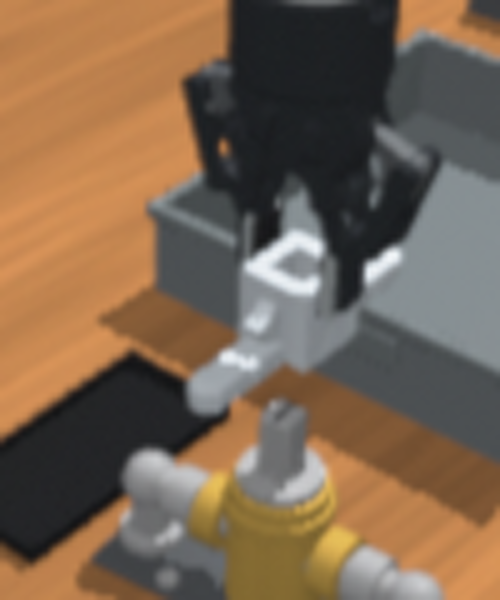

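The stem stands bare with its groove across the pipe, at crop (283,415), so the valve is shut. The handle goes back to its tray.

```bash
python3 -m pendant '[[1,3,-45,0,0,0,0],[1,4,-55,0,0,0,0],[1,4,-50,0,0,0,0],[1,2.5,-19.4,0,0,0,0],[1,0,0,40,0,0,0],[1,0,0,50,0,0,0],[1,0,0,45,0,0,0],[1,0,0,30,0,0,0]]';python3 -m pendant '[[1,0,0,10,0,0,0],[1,0,0,0,0,0,0]]'; python3 -c "
from h import *
goto([.4595,-.0045,.013],2.5)"
```

```text
t: 18.6
tool_pos: [0.4561, -0.0079, 0.0306]
tool_rot: [0.693, 0.721, -0.001, -0.002]
ft_force: [1.5, -0.5, -2.4]
grip_width: 0.0405
grasp_force: 67.7
t: 18.85
tool_pos: [0.4581, -0.0078, 0.0231]
tool_rot: [0.693, 0.721, -0.0, -0.001]
ft_force: [0.2, 0.3, -1.7]
grip_width: 0.0405
grasp_force: 67.7
shift [ 3.3  1.6 10.1]
yaw of tool y 2.31 tool z [-1.4e-03  2.0e-04 -1.0e+00]
turn rz -0.19
```

```bash
python3 -m pendant '[[1,3,1,5,0,0,0],[1,0,0,4,0,0,0],[1,0,0,1,0,0,0],[1,0,0,0,0,0,0]]'; python3 -m pendant '[[-1,0,0,0,0,0,0],[-1,0,0,0,0,0,0],[-1,0,0,0,0,0,0],[-1,0,0,0,0,0,0],[-1,0,0,0,0,0,0],[-1,0,0,-40,0,0,0],[-1,0,0,-60,0,0,0],[-1,0,0,-60,0,0,0]]'; python3 -m pendant '[[-1,0,60,-20,0,0,0],[-1,60,0,0,0,0,0],[-1,60,0,0,0,0,0],[-1,0,0,0,0,0,0]]'; python3 - <<'E'
from h import *
t=imaging.snapshot("top");cv2.imwrite("pics/top1.png",t["color"])
goto([.5,-.2,.2],0)
cv2.imwrite("pics/c10.png",cv2.resize(t["color"][130:260,200:400],None,fx=4,fy=4,interpolation=cv2.INTER_CUBIC))
E
```

```text
t: 19.35
tool_pos: [0.4595, -0.0049, 0.0138]
tool_rot: [0.693, 0.721, 0.0, 0.0]
ft_force: [-1.1, -0.3, -2.7]
grip_width: 0.0407
grasp_force: 67.7
t: 20.35
tool_pos: [0.4588, -0.0049, 0.1749]
tool_rot: [0.693, 0.721, -0.0, -0.0]
ft_force: [0.9, 0.3, 0.7]
grip_width: 0.0852
grasp_force: 0.0
t: 20.85
tool_pos: [0.5126, 0.125, 0.1937]
tool_rot: [0.689, 0.725, 0.001, -0.001]
ft_force: [0.3, 0.3, -0.2]
grip_width: 0.0854
grasp_force: 0.0
shift [-319.9  -28.1   -6.9]
yaw of tool y 2.7 tool z [-3.e-04  8.e-04 -1.e+00]
turn rz 2.7
```

View pics/c10.png

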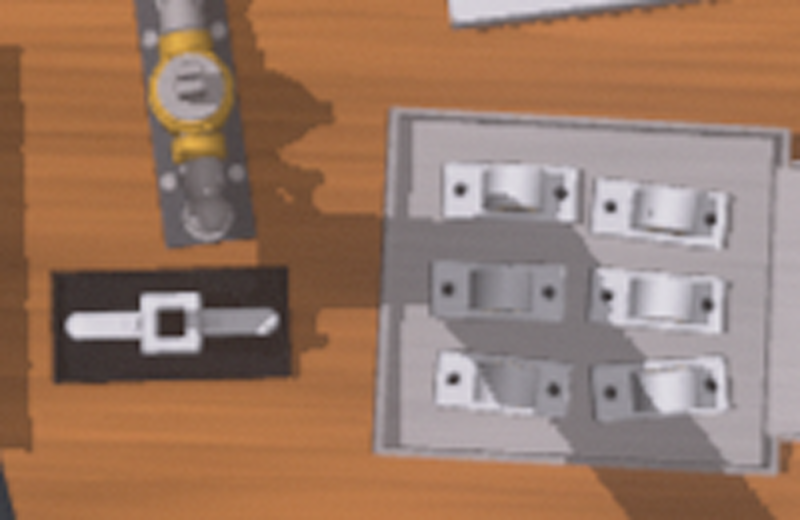

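The picture shows the handle flat in its tray at crop (170,322), the groove across the pipe at (190,85), and six blocks with clear foot holes such as (461,189) and (561,193). I locate blocks by those hole pairs (75 mm apart) and find the tote.

```bash
cat >> h.py <<'E'
def blocks(t,box=(290,150,400,255)):
    x0,y0,x1,y1=box; g=cv2.cvtColor(t["color"],cv2.COLOR_BGR2GRAY)[y0:y1,x0:x1]
    G=cv2.resize(g,None,fx=4,fy=4,interpolation=cv2.INTER_CUBIC)
    bh=cv2.morphologyEx(G,cv2.MORPH_BLACKHAT,cv2.getStructuringElement(2,(25,25)))
    n,l,st,ce=cv2.connectedComponentsWithStats((bh>38).astype(np.uint8))
    P=[onz(t,(c[0]+.5)/4-.5+x0,(c[1]+.5)/4-.5+y0,.019)[:2] for c,s in zip(ce[1:],st[1:]) if 30<s[4]<400 and max(s[2:4])<28]
    out=[]
    for i in range(len(P)):
        for j in range(i):
            d=P[i]-P[j]
            if abs(np.linalg.norm(d)-.075)<.006 and abs(d[0])<.05:
                out.append((*((P[i]+P[j])/2).round(4), round(float((np.degrees(np.arctan2(d[1],d[0]))%180)-90),1), round(float(np.linalg.norm(d)),4)))
    return out,len(P)
E
python3 - <<'E'
from h import *
t=imaging.snapshot("top")
T=lambda x,y:((x+.5)/4-.5+200,(y+.5)/4-.5+130)
for a,b in(((461,189),(561,193)),((610,207),(710,218)),((448,290),(549,293)),((607,296),(707,305)),((453,379),(554,390)),((611,392),(711,385))):
    p,q=onz(t,*T(*a),.019),onz(t,*T(*b),.019);d=p-q;print(((p+q)/2).round(4)[:2],np.linalg.norm(d).round(4),np.degrees(np.arctan2(d[1],d[0])).round(1)-90)
print(blocks(t))
k=[onz(t,*q,.07) for q in((76,140),(187,137),(188,243),(78,246))];print([np.linalg.norm(k[i]-k[i-1]).round(3) for i in range(4)],sum(k)/4)
cv2.imwrite("pics/c11.png",cv2.resize(cv2.imread("pics/top0.png")[125:255,65:200],None,fx=4,fy=4,interpolation=cv2.INTER_CUBIC))
E
```

```text
[ 0.5671 -0.2562] 0.0755 -0.5999999999999943
[ 0.5542 -0.3689] 0.0758 -4.599999999999994
[ 0.4911 -0.2484] 0.076 0.0
[ 0.4878 -0.3677] 0.0755 -3.5
[ 0.4215 -0.2536] 0.0761 -4.5
[ 0.4219 -0.3718] 0.0753 5.599999999999994
([(np.float64(0.5721), np.float64(-0.2776), -2.3, 0.0808), (np.float64(0.5669), np.float64(-0.2555), -0.4, 0.0758), (np.float64(0.5642), np.float64(-0.2784), 9.0, 0.0801), (np.float64(0.5555), np.float64(-0.2955), 3.4, 0.0714), (np.float64(0.554), np.float64(-0.3687), -5.5, 0.0756), (np.float64(0.4918), np.float64(-0.2479), -0.1, 0.0757), (np.float64(0.4882), np.float64(-0.3669), -3.3, 0.0753), (np.float64(0.4273), np.float64(-0.3304), 12.1, 0.0801), (np.float64(0.4219), np.float64(-0.2535), -4.5, 0.0757), (np.float64(0.4218), np.float64(-0.371), 6.0, 0.0747), (np.float64(0.3952), np.float64(-0.2028), 33.4, 0.075), (np.float64(0.4028), np.float64(-0.4372), -38.2, 0.074)], 28)
[np.float64(0.305), np.float64(0.32), np.float64(0.305), np.float64(0.313)] [0.50557012 0.3124793  0.07      ]
```

View pics/c11.png

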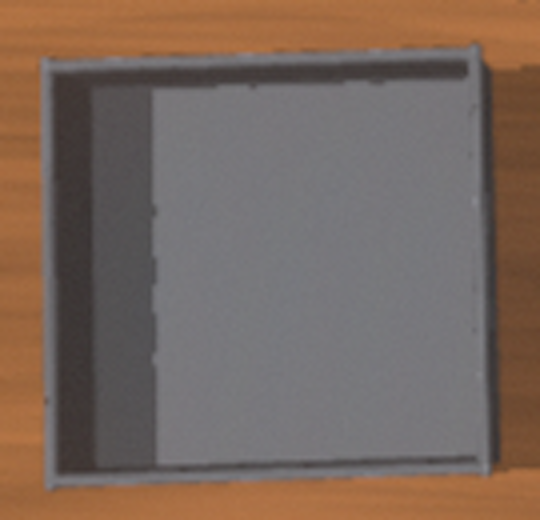

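Hole pairs give all six blocks (length 75–76 mm as expected). The tote is centred at about (0.506, 0.315) with yaw about 3.5°. Fetching the first block.

```bash
sed -i 's/-.075)<.006 and/-.0755)<.0018 and/; s/abs(d\[0\])<.05/abs(d[0])<.03/' h.py
cat >> h.py <<'E'
C=np.array([.506,.315]);a0=np.radians(3.5)
def slot(i):
    u,v=[(.09,.075),(0,.075),(-.09,.075),(.09,-.07),(0,-.07),(-.09,-.07)][i]
    return C+[u*np.cos(a0)-v*np.sin(a0),u*np.sin(a0)+v*np.cos(a0)]
E
python3 -m pendant '[[-0.25,-60,0,0,0,0,0],[-0.25,-60,0,0,0,0,0],[-0.25,-60,0,0,0,0,0],[-0.25,-60,0,0,0,0,0],[-0.25,-60,10,0,0,0,0],[-0.25,-60,20,0,0,0,0],[-0.25,0,0,0,0,0,3],[-0.25,0,0,0,0,0,0]]'
python3 -c "
from h import *
goto([.5669,-.2555,.012],-.4)"
```

```text
t: 21.95
tool_pos: [0.5564, -0.2432, 0.1927]
tool_rot: [0.713, 0.701, -0.001, -0.0]
ft_force: [-0.2, -0.2, -0.6]
grip_width: 0.0535
grasp_force: 0.0
shift [-12.   11.  180.6]
yaw of tool y -0.94 tool z [-1.6e-03 -2.0e-04 -1.0e+00]
turn rz -0.54
```

```bash
python3 -m pendant '[[-0.25,-12,10,0,0,0,-0.5],[-0.25,0,0,55,0,0,0],[-0.25,0,0,55,0,0,0],[-0.25,0,0,45,0,0,0],[-0.25,0,0,15,0,0,0],[-0.25,0,0,0,0,0,0],[-0.25,0,0,0,0,0,0]]'
python3 -m pendant '[[-0.25,0,0,8,0,0,0],[-0.25,0,0,0,0,0,0],[1,0,0,0,0,0,0],[1,0,0,0,0,0,0],[1,0,0,0,0,0,0],[1,0,0,0,0,0,0]]'
```

```text
t: 22.82
tool_pos: [0.5702, -0.2534, 0.0259]
tool_rot: [0.708, 0.706, 0.001, 0.002]
ft_force: [-0.4, -0.5, -0.4]
grip_width: 0.0532
grasp_force: 0.0
t: 23.58
tool_pos: [0.5678, -0.2527, 0.0157]
tool_rot: [0.708, 0.706, -0.0, 0.0]
ft_force: [-1.6, -0.1, 5.1]
grip_width: 0.0293
grasp_force: 60.2
```

```bash
python3 -m pendant '[[1,0,0,-40,0,0,0],[1,0,0,-55,0,0,0],[1,0,0,-55,0,0,0],[1,0,0,0,0,0,0]]'
python3 -c "
from h import *
for i in range(6): print(slot(i).round(3))
goto([*slot(0),.016],3.5)"
```

```text
t: 24.08
tool_pos: [0.5723, -0.254, 0.1709]
tool_rot: [0.708, 0.706, 0.003, 0.006]
ft_force: [1.9, 0.4, -2.1]
grip_width: 0.029
grasp_force: 60.4
[0.591 0.395]
[0.501 0.39 ]
[0.412 0.384]
[0.6   0.251]
[0.51  0.245]
[0.42 0.24]
shift [650.   15.1 152.4]
yaw of tool y -0.19 tool z [ 0.0115 -0.0042 -0.9999]
turn rz -3.69
```

```bash
python3 -m pendant '[[1,45,-15,-15,0,0,0],[1,55,-15,0,0,0,0],[1,60,0,0,0,0,0],[1,60,0,0,0,0,0],[1,60,0,0,0,0,0],[1,60,0,0,0,0,0],[1,60,0,0,0,0,0],[1,60,0,0,0,0,0]]'
python3 -m pendant '[[1,60,15,0,0,0,0],[1,60,15,0,0,0,0],[1,40,10,0,0,0,0],[1,25,5,0,0,0,0],[1,0,0,0,0,0,-3.5],[1,0,0,0,0,0,0]]'
python3 -c "
from h import *
goto([*slot(0),.016],3.5)"
```

```text
t: 25.08
tool_pos: [0.5375, 0.2087, 0.1775]
tool_rot: [0.708, 0.706, -0.002, -0.001]
ft_force: [0.9, 0.0, -3.1]
grip_width: 0.0292
grasp_force: 60.4
t: 25.82
tool_pos: [0.5834, 0.3918, 0.1767]
tool_rot: [0.686, 0.727, -0.003, -0.001]
ft_force: [0.2, 0.0, -2.9]
grip_width: 0.029
grasp_force: 60.4
shift [  3.5   8.8 160.7]
yaw of tool y 3.33 tool z [-0.0046 -0.0028 -1.    ]
turn rz -0.17
```

```bash
python3 -m pendant '[[1,3,8,30,0,0,0],[1,0,0,50,0,0,0],[1,0,0,50,0,0,0],[1,0,0,20,0,0,0],[1,0,0,0,0,0,0],[1,0,0,0,0,0,0]]'
python3 -m pendant '[[1,0,0,6,0,0,0],[1,0,0,2,0,0,0],[1,0,0,0,0,0,0]]'
```

```text
t: 26.58
tool_pos: [0.5947, 0.3972, 0.0329]
tool_rot: [0.687, 0.727, 0.002, 0.0]
ft_force: [1.5, 0.5, -2.1]
grip_width: 0.0291
grasp_force: 60.3
t: 26.95
tool_pos: [0.5929, 0.3959, 0.0226]
tool_rot: [0.686, 0.727, 0.0, 0.0]
ft_force: [-0.5, -0.2, -3.4]
grip_width: 0.0288
grasp_force: 60.3
```

```bash
python3 -m pendant '[[1,0,0,5,0,0,0],[1,0,0,2,0,0,0],[1,0,0,0,0,0,0]]'
python3 -m pendant '[[-0.25,0,0,0,0,0,0],[-0.25,0,0,0,0,0,0],[-0.25,0,0,0,0,0,0],[-0.25,0,0,-40,0,0,0],[-0.25,0,0,-60,0,0,0],[-0.25,0,0,-60,0,0,0],[-0.25,-40,-10,0,0,0,0],[-0.25,-60,-20,0,0,0,0]]'
python3 - <<'E'
from h import *
t=imaging.snapshot("top"); print(blocks(t)); goto([.4918,-.2479,.014],-.1)
E
```

```text
t: 27.32
tool_pos: [0.5928, 0.3959, 0.0159]
tool_rot: [0.686, 0.727, -0.0, 0.0]
ft_force: [-2.2, -0.5, 0.9]
grip_width: 0.029
grasp_force: 60.8
t: 28.32
tool_pos: [0.5693, 0.2973, 0.1774]
tool_rot: [0.685, 0.729, 0.003, 0.0]
ft_force: [0.8, -0.7, -0.9]
grip_width: 0.0532
grasp_force: 0.0
([(np.float64(0.5541), np.float64(-0.3688), -5.5, 0.0757), (np.float64(0.4915), np.float64(-0.2475), 0.3, 0.075), (np.float64(0.4882), np.float64(-0.3672), -3.5, 0.0749), (np.float64(0.4218), np.float64(-0.2535), -4.4, 0.0757), (np.float64(0.4217), np.float64(-0.3709), 6.0, 0.0749)], 22)
shift [-523.  -100.2  166.7]
yaw of tool y 2.89 tool z [-0.0052 -0.013  -0.9999]
turn rz 2.99
```

```bash
python3 -m pendant '[[-0.25,-58,-20,0,0,0,0],[-0.25,-58,-20,0,0,0,0],[-0.25,-58,-15,0,0,0,0],[-0.25,-58,-15,0,0,0,0],[-0.25,-58,-10,0,0,0,0],[-0.25,-58,-8,0,0,0,0],[-0.25,-58,-8,0,0,0,0],[-0.25,-58,-4,0,0,0,0]]'
python3 -m pendant '[[-0.25,-40,0,0,0,0,3],[-0.25,0,0,0,0,0,0],[-0.25,0,0,0,0,0,0]]'
python3 -c "
from h import *
goto([.4915,-.2475,.014],.2)"
```

```text
t: 29.38
tool_pos: [0.4956, -0.1757, 0.1758]
tool_rot: [0.686, 0.727, 0.0, 0.001]
ft_force: [0.5, -0.5, -0.5]
grip_width: 0.0534
grasp_force: 0.0
t: 29.75
tool_pos: [0.4983, -0.2129, 0.1753]
tool_rot: [0.705, 0.709, 0.0, -0.0]
ft_force: [-0.1, 0.4, -0.4]
grip_width: 0.0537
grasp_force: 0.0
shift [-34.7  -7.  161.3]
yaw of tool y 0.35 tool z [ 0.e+00  9.e-04 -1.e+00]
turn rz 0.15
```

```bash
python3 -m pendant '[[-0.25,-34.7,-7,0,0,0,0],[-0.25,0,0,55,0,0,0],[-0.25,0,0,55,0,0,0],[-0.25,0,0,40,0,0,0],[-0.25,0,0,9,0,0,0],[-0.25,0,0,0,0,0,0],[-0.25,0,0,0,0,0,0]]'
python3 -m pendant '[[1,0,0,0,0,0,0],[1,0,0,0,0,0,0],[1,0,0,0,0,0,0],[1,0,0,0,0,0,0],[1,0,0,-40,0,0,0],[1,0,0,-60,0,0,0],[1,0,0,-65,0,0,0]]' || python3 -m pendant '[[1,0,0,0,0,0,0],[1,0,0,0,0,0,0],[1,0,0,0,0,0,0],[1,0,0,0,0,0,0],[1,0,0,-40,0,0,0],[1,0,0,-60,0,0,0],[1,0,0,-60,0,0,0]]'
python3 -c "
from h import *
goto([*slot(1),.016],3.5)"
```

```text
t: 30.62
tool_pos: [0.4935, -0.2489, 0.0185]
tool_rot: [0.705, 0.709, 0.001, 0.002]
ft_force: [0.8, 0.2, 0.7]
grip_width: 0.0534
grasp_force: 0.0
t: 31.5
tool_pos: [0.4902, -0.2482, 0.1772]
tool_rot: [0.705, 0.709, -0.0, -0.001]
ft_force: [1.9, -0.1, -1.7]
grip_width: 0.0289
grasp_force: 60.6
shift [637.9  14.8 161.7]
yaw of tool y 0.3 tool z [-1.5e-03  8.0e-04 -1.0e+00]
turn rz -3.2refused, shift out of range in row 7
```

```bash
python3 -m pendant '[[1,45,0,-8,0,0,0],[1,58,0,0,0,0,0],[1,60,0,0,0,0,0],[1,60,0,0,0,0,0],[1,60,0,0,0,0,0],[1,60,0,0,0,0,0],[1,60,0,0,0,0,0],[1,60,0,0,0,0,0]]'
python3 -m pendant '[[1,60,5,0,0,0,0],[1,55,5,0,0,0,0],[1,40,5,0,0,0,0],[1,15,0,0,0,0,0],[1,0,0,0,0,0,-3.2],[1,0,0,0,0,0,0]]'
python3 -c "
from h import *
goto([*slot(1),.017],3.5)"
```

```text
t: 32.5
tool_pos: [0.4882, 0.2156, 0.1841]
tool_rot: [0.705, 0.709, -0.0, 0.0]
ft_force: [1.7, 0.3, -2.3]
grip_width: 0.0292
grasp_force: 60.8
t: 33.25
tool_pos: [0.503, 0.3826, 0.1836]
tool_rot: [0.686, 0.728, -0.001, 0.0]
ft_force: [-0.1, 0.4, -2.0]
grip_width: 0.0292
grasp_force: 60.8
shift [  7.7  -0.9 166.6]
yaw of tool y 3.39 tool z [-9.0e-04 -2.2e-03 -1.0e+00]
turn rz -0.11
```

```bash
python3 -m pendant '[[1,7,-1,30,0,0,0],[1,0,0,50,0,0,0],[1,0,0,50,0,0,0],[1,0,0,25,0,0,0],[1,0,0,5,0,0,0],[1,0,0,0,0,0,0],[1,0,0,0,0,0,0]]'
python3 -m pendant '[[1,0,0,2.5,0,0,0],[1,0,0,1.5,0,0,0],[1,0,0,0,0,0,0],[1,0,0,0,0,0,0]]'
```

```text
t: 34.12
tool_pos: [0.503, 0.3923, 0.0265]
tool_rot: [0.685, 0.728, 0.002, 0.0]
ft_force: [-0.2, 0.5, -2.0]
grip_width: 0.0292
grasp_force: 60.7
t: 34.62
tool_pos: [0.5014, 0.3914, 0.0204]
tool_rot: [0.685, 0.728, -0.0, 0.0]
ft_force: [-1.2, 0.8, -1.8]
grip_width: 0.0287
grasp_force: 60.7
```

```bash
python3 -m pendant '[[1,0,0,3,0,0,0],[1,0,0,1,0,0,0],[1,0,0,0,0,0,0]]'
python3 -m pendant '[[-0.25,0,0,0,0,0,0],[-0.25,0,0,0,0,0,0],[-0.25,0,0,0,0,0,0],[-0.25,0,0,-40,0,0,0],[-0.25,0,0,-60,0,0,0],[-0.25,0,0,-60,0,0,0],[-0.25,-40,0,0,0,0,0],[-0.25,-60,0,0,0,0,0]]'
python3 - <<'E'
from h import *
t=imaging.snapshot("top"); print(blocks(t)); goto([.4218,-.2535,.014],-4.4)
E
```

```text
t: 35.0
tool_pos: [0.5019, 0.3918, 0.0183]
tool_rot: [0.685, 0.728, 0.0, 0.0]
ft_force: [-2.6, -1.6, 6.6]
grip_width: 0.0289
grasp_force: 62.1
t: 36.0
tool_pos: [0.5076, 0.2938, 0.178]
tool_rot: [0.683, 0.73, 0.002, -0.0]
ft_force: [0.6, -1.2, -0.7]
grip_width: 0.0535
grasp_force: 0.0
([(np.float64(0.554), np.float64(-0.3687), -5.5, 0.0756), (np.float64(0.4883), np.float64(-0.3672), -3.5, 0.0748), (np.float64(0.4271), np.float64(-0.3427), 1.6, 0.0755), (np.float64(0.4211), np.float64(-0.2406), 4.7, 0.0756)], 12)
shift [-525.7 -115.6  167.3]
yaw of tool y 2.99 tool z [ 0.     -0.0102 -0.9999]
turn rz 7.39
```

```bash
python3 - <<'E'
from h import *
t=imaging.snapshot("top"); x0,y0=290,150
g=cv2.cvtColor(t["color"],cv2.COLOR_BGR2GRAY)[150:255,290:400]
G=cv2.resize(g,None,fx=4,fy=4,interpolation=cv2.INTER_CUBIC)
bh=cv2.morphologyEx(G,cv2.MORPH_BLACKHAT,cv2.getStructuringElement(2,(25,25)))
n,l,st,ce=cv2.connectedComponentsWithStats((bh>38).astype(np.uint8))
for c,s in zip(ce[1:],st[1:]): print(onz(t,(c[0]+.5)/4-.5+x0,(c[1]+.5)/4-.5+y0,.019)[:2].round(4),s[2:])
print(blocks(t))
# white blobs in the two remaining near blocks
w=((t["color"].min(2)>165)).astype(np.uint8); w[:,:295]=0;w[:,390:]=0;w[:155]=0;w[250:]=0
for c in cv2.findContours(w,0,2)[0]:
    if cv2.contourArea(c)>60:
        rr=cv2.minAreaRect(c);print(onz(t,*rr[0],.03)[:2].round(3),np.round(rr[1],1),round(rr[2],1))
E
```

```text
[ 0.6009 -0.1797] [ 62  76 667]
[ 0.6195 -0.2476] [ 58   5 170]
[ 0.6181 -0.3046] [11  2 16]
[ 0.6183 -0.3192] [23  3 47]
[ 0.6168 -0.367 ] [ 45   4 108]
[ 0.6156 -0.417 ] [ 53   5 127]
[ 0.6037 -0.4566] [  9  34 204]
[ 0.6068 -0.4704] [  9  26 220]
[ 0.5874 -0.454 ] [2 3 4]
[ 0.5685 -0.1741] [ 5  5 18]
[ 0.5318 -0.1743] [ 12  89 823]
[ 0.5486 -0.3624] [ 65  47 768]
[ 0.5536 -0.4215] [  7  36 137]
[ 0.5577 -0.3311] [ 15  15 179]
[ 0.5536 -0.3608] [2 3 4]
[ 0.5504 -0.4064] [ 12  14 132]
[ 0.533  -0.4187] [ 4 11 35]
[ 0.5284 -0.4521] [ 2 11 14]
[ 0.5058 -0.1704] [2 5 7]
[ 0.4898 -0.3506] [ 14  40 419]
[ 0.5007 -0.4214] [ 5  6 21]
[ 0.4905 -0.3299] [ 15  14 168]
[ 0.4859 -0.4045] [ 13  16 161]
[ 0.4783 -0.4195] [  4  33 113]
[ 0.4747 -0.3729] [10  3 24]
[ 0.4745 -0.3634] [5 1 5]
[ 0.4731 -0.3886] [17  3 43]
[ 0.4731 -0.4041] [1 2 2]
[ 0.4504 -0.4503] [1 2 2]
[ 0.4262 -0.2913] [  8  53 294]
[ 0.4354 -0.396 ] [  4  33 126]
[ 0.4435 -0.4502] [2 6 8]
[ 0.426  -0.3258] [ 12  39 419]
[ 0.4366 -0.2646] [4 3 8]
[ 0.4246 -0.2228] [ 12  33 169]
[ 0.4261 -0.305 ] [ 16  16 191]
[ 0.4282 -0.3806] [ 15  16 150]
[ 0.4241 -0.2782] [ 12  15 118]
[ 0.418  -0.2029] [ 13  13 134]
[ 0.4281 -0.45  ] [2 6 8]
[ 0.4163 -0.37  ] [2 3 6]
[ 0.4156 -0.3811] [2 2 3]
[ 0.413  -0.3672] [2 2 3]
[ 0.378  -0.4513] [  8  36 184]
[ 0.3793 -0.174 ] [1 1 1]
[ 0.3744 -0.1714] [14  5 45]
[ 0.38   -0.4663] [ 9  9 62]
[ 0.3727 -0.4648] [1 1 1]
[ 0.3676 -0.4649] [ 3 10 23]
([(np.float64(0.5541), np.float64(-0.3688), -5.6, 0.0756), (np.float64(0.4882), np.float64(-0.3672), -3.5, 0.0748), (np.float64(0.4271), np.float64(-0.3428), 1.6, 0.0756), (np.float64(0.4211), np.float64(-0.2406), 4.7, 0.0755)], 14)
[ 0.493 -0.311] [83. 86.] 90.0
```

One block was knocked: it now stands at (0.427,-0.343), and its neighbour was pushed to (0.421,-0.241). Both have hole pairs of the right length and are still upright, so I pick the near one.

```bash
python3 -m pendant '[[-0.25,-55,-10,0,0,0,0],[-0.25,-58,-10,0,0,0,0],[-0.25,-58,-10,0,0,0,0],[-0.25,-58,-15,0,0,0,0],[-0.25,-58,-15,0,0,0,0],[-0.25,-58,-15,0,0,0,0],[-0.25,-58,-15,0,0,0,0],[-0.25,-58,-15,0,0,0,0]]'
python3 -m pendant '[[-0.25,-30,-8,0,0,0,-1.7],[-0.25,0,0,0,0,0,0],[-0.25,0,0,0,0,0,0]]'
python3 -c "
from h import *
goto([.4211,-.2406,.014],4.7)"
```

```text
t: 37.1
tool_pos: [0.4305, -0.1767, 0.1765]
tool_rot: [0.685, 0.728, 0.0, 0.0]
ft_force: [0.4, 0.4, -0.4]
grip_width: 0.0536
grasp_force: 0.0
t: 37.48
tool_pos: [0.4251, -0.2042, 0.1762]
tool_rot: [0.674, 0.739, 0.0, -0.0]
ft_force: [0.7, -0.1, -0.4]
grip_width: 0.0531
grasp_force: 0.0
shift [-36.   -7.4 162.1]
yaw of tool y 5.26 tool z [-1.e-04  9.e-04 -1.e+00]
turn rz 0.56
```

```bash
python3 -m pendant '[[-0.25,-36,-7,0,0,0,0.5],[-0.25,0,0,55,0,0,0],[-0.25,0,0,55,0,0,0],[-0.25,0,0,40,0,0,0],[-0.25,0,0,9,0,0,0],[-0.25,0,0,0,0,0,0],[-0.25,0,0,0,0,0,0]]'
python3 -m pendant '[[1,0,0,0,0,0,0],[1,0,0,0,0,0,0],[1,0,0,0,0,0,0],[1,0,0,0,0,0,0],[1,0,0,-40,0,0,0],[1,0,0,-60,0,0,0],[1,0,0,-62,0,0,0]]'
python3 -m pendant '[[1,45,0,-8,0,0,0],[1,58,0,0,0,0,0],[1,58,0,0,0,0,0],[1,60,0,0,0,0,0],[1,60,0,0,0,0,0],[1,60,0,0,0,0,0],[1,60,0,0,0,0,0],[1,60,0,0,0,0,0]]'
python3 -c "
from h import *
goto([*slot(2),.018],3.5)"
```

```text
t: 38.35
tool_pos: [0.4233, -0.2424, 0.0192]
tool_rot: [0.677, 0.736, 0.001, 0.002]
ft_force: [0.1, 0.4, 0.3]
grip_width: 0.0532
grasp_force: 0.0
t: 39.22
tool_pos: [0.42, -0.2415, 0.1804]
tool_rot: [0.678, 0.735, -0.0, -0.001]
ft_force: [1.6, -0.4, -3.5]
grip_width: 0.0291
grasp_force: 60.1
t: 40.22
tool_pos: [0.3827, 0.2188, 0.1874]
tool_rot: [0.678, 0.735, 0.0, 0.001]
ft_force: [1.0, 0.1, -2.3]
grip_width: 0.0287
grasp_force: 60.3
shift [162.8  42.1 169.4]
yaw of tool y 4.67 tool z [ 1.3e-03 -7.0e-04 -1.0e+00]
turn rz 1.17
```

```bash
python3 -m pendant '[[1,55,15,0,0,0,0],[1,50,15,0,0,0,0],[1,40,10,0,0,0,0],[1,18,2,0,0,0,1.2],[1,0,0,0,0,0,0],[1,0,0,40,0,0,0],[1,0,0,50,0,0,0],[1,0,0,0,0,0,0]]'
python3 -c "
from h import *
goto([*slot(2),.0185],3.5)"
```

```text
t: 41.22
tool_pos: [0.4091, 0.3775, 0.093]
tool_rot: [0.686, 0.728, -0.006, 0.0]
ft_force: [-0.3, -0.9, -1.4]
grip_width: 0.0292
grasp_force: 60.1
shift [ 7.4  3.6 74.4]
yaw of tool y 3.42 tool z [-0.0079 -0.0093 -0.9999]
turn rz -0.08
```

```bash
python3 -m pendant '[[1,5,2,30,0,0,0],[1,0,0,30,0,0,0],[1,0,0,5,0,0,0],[1,0,0,0,0,0,0],[1,0,0,0,0,0,0]]'; python3 -m pendant '[[1,0,0,4,0,0,0],[1,0,0,2,0,0,0],[1,0,0,0,0,0,0]]'
```

```text
t: 41.85
tool_pos: [0.4149, 0.3896, 0.0345]
tool_rot: [0.685, 0.728, 0.002, 0.0]
ft_force: [-0.1, 0.7, -1.9]
grip_width: 0.0289
grasp_force: 60.3
t: 42.22
tool_pos: [0.4133, 0.3883, 0.0262]
tool_rot: [0.685, 0.728, -0.0, -0.0]
ft_force: [-0.2, 0.2, -1.9]
grip_width: 0.0289
grasp_force: 60.3
```

```bash
python3 -m pendant '[[1,0,0,5,0,0,0],[1,0,0,2,0,0,0],[1,0,0,0,0,0,0]]'; python3 -m pendant '[[1,0,0,1.5,0,0,0],[1,0,0,0,0,0,0]]'
```

```text
t: 42.6
tool_pos: [0.4134, 0.3886, 0.0192]
tool_rot: [0.685, 0.728, -0.0, -0.0]
ft_force: [-0.2, -0.7, -1.7]
grip_width: 0.0292
grasp_force: 60.3
t: 42.85
tool_pos: [0.4134, 0.3886, 0.019]
tool_rot: [0.685, 0.728, -0.0, 0.0]
ft_force: [-1.6, -2.7, 6.9]
grip_width: 0.0285
grasp_force: 61.3
```

Contact. Release and fetch the next.

```bash
python3 -m pendant '[[-0.25,0,0,0,0,0,0],[-0.25,0,0,0,0,0,0],[-0.25,0,0,0,0,0,0],[-0.25,0,0,-40,0,0,0],[-0.25,0,0,-60,0,0,0],[-0.25,0,0,-60,0,0,0],[-0.25,-40,10,0,0,0,0],[-0.25,-60,15,0,0,0,0]]'
python3 -m pendant '[[-0.25,-55,10,0,0,0,0],[-0.25,-60,5,0,0,0,0],[-0.25,-60,0,0,0,0,0],[-0.25,-60,0,0,0,0,0],[-0.25,-60,0,0,0,0,0]]'
python3 - <<'E'
from h import *
t=imaging.snapshot("top"); print(blocks(t)); goto([.4271,-.3428,.014],1.6)
E
```

```text
t: 43.85
tool_pos: [0.4446, 0.2924, 0.1796]
tool_rot: [0.683, 0.73, 0.002, 0.0]
ft_force: [1.4, -0.5, 0.1]
grip_width: 0.0535
grasp_force: 0.0
t: 44.48
tool_pos: [0.4775, -0.0052, 0.178]
tool_rot: [0.685, 0.728, 0.0, 0.0]
ft_force: [0.8, -0.2, 0.1]
grip_width: 0.0533
grasp_force: 0.0
([(np.float64(0.5541), np.float64(-0.3687), -5.5, 0.0757), (np.float64(0.4882), np.float64(-0.3678), -3.5, 0.0759), (np.float64(0.4272), np.float64(-0.3431), 1.7, 0.0764)], 13)
shift [-322.6  -66.1  165.8]
yaw of tool y 2.79 tool z [-3.0e-04 -6.7e-03 -1.0e+00]
turn rz 1.19
```

```bash
python3 -m pendant '[[-0.25,-60,-12,0,0,0,0],[-0.25,-60,-12,0,0,0,0],[-0.25,-60,-12,0,0,0,0],[-0.25,-60,-12,0,0,0,0],[-0.25,-45,-10,0,0,0,1.2],[-0.25,0,0,0,0,0,0],[-0.25,0,0,0,0,0,0]]'
python3 -c "
from h import *
goto([.4272,-.343,.015],1.7)"
```

```text
t: 45.4
tool_pos: [0.4373, -0.2903, 0.1775]
tool_rot: [0.693, 0.721, 0.0, -0.0]
ft_force: [-0.3, -0.3, 0.6]
grip_width: 0.0535
grasp_force: 0.0
shift [-52.4 -12.3 162.5]
yaw of tool y 2.33 tool z [-1.0e-04  1.2e-03 -1.0e+00]
turn rz 0.63
```

```bash
python3 -m pendant '[[-0.25,-51,-12,0,0,0,0.6],[-0.25,0,0,50,0,0,0],[-0.25,0,0,55,0,0,0],[-0.25,0,0,40,0,0,0],[-0.25,0,0,14,0,0,0],[-0.25,0,0,0,0,0,0],[-0.25,0,0,0,0,0,0]]'
python3 -m pendant '[[1,0,0,0,0,0,0],[1,0,0,0,0,0,0],[1,0,0,0,0,0,0],[1,0,0,0,0,0,0],[1,0,0,-40,0,0,0],[1,0,0,-60,0,0,0],[1,0,0,-62,0,0,0]]'
python3 -m pendant '[[1,45,0,-8,0,0,0],[1,58,0,0,0,0,0],[1,58,8,0,0,0,0],[1,58,8,0,0,0,0],[1,58,8,0,0,0,0],[1,60,8,0,0,0,0],[1,60,8,0,0,0,0],[1,60,8,0,0,0,0]]'
python3 -c "
from h import *
goto([*slot(5),.018],3.5)"
```

```text
t: 46.28
tool_pos: [0.4292, -0.3433, 0.0208]
tool_rot: [0.696, 0.718, 0.0, 0.002]
ft_force: [0.1, -0.3, 0.4]
grip_width: 0.0532
grasp_force: 0.0
t: 47.15
tool_pos: [0.426, -0.342, 0.1815]
tool_rot: [0.697, 0.717, -0.0, -0.001]
ft_force: [0.5, -0.8, -3.4]
grip_width: 0.0291
grasp_force: 60.4
t: 48.15
tool_pos: [0.4609, 0.1168, 0.1887]
tool_rot: [0.697, 0.717, -0.0, 0.0]
ft_force: [1.8, -0.2, -2.8]
grip_width: 0.0288
grasp_force: 60.5
shift [124.1 -37.  170.6]
yaw of tool y 1.67 tool z [ 5.e-04 -9.e-04 -1.e+00]
turn rz -1.83
```

```bash
python3 -m pendant '[[1,50,-18,0,0,0,0],[1,50,-18,0,0,0,-1.8],[1,0,0,0,0,0,0],[1,0,0,40,0,0,0],[1,0,0,50,0,0,0],[1,0,0,0,0,0,0],[1,0,0,0,0,0,0]]'
python3 -c "
from h import *
goto([*slot(5),.020],3.5)"
```

```text
t: 49.02
tool_pos: [0.4235, 0.2144, 0.0999]
tool_rot: [0.685, 0.728, 0.001, 0.0]
ft_force: [0.4, -0.3, -3.0]
grip_width: 0.029
grasp_force: 60.6
shift [25.3 -1.6 79.9]
yaw of tool y 3.46 tool z [ 1.4e-03  7.0e-04 -1.0e+00]
turn rz -0.04
```

```bash
python3 -m pendant '[[1,25,-1,0,0,0,0],[1,0,0,0,0,0,0],[1,0,0,40,0,0,0],[1,0,0,30,0,0,0],[1,0,0,6,0,0,0],[1,0,0,0,0,0,0],[1,0,0,0,0,0,0]]'; python3 -m pendant '[[1,0,0,2,0,0,0],[1,0,0,1,0,0,0],[1,0,0,0,0,0,0]]'
```

```text
t: 49.9
tool_pos: [0.4218, 0.2401, 0.0246]
tool_rot: [0.685, 0.728, 0.002, 0.001]
ft_force: [-0.1, -0.3, -2.8]
grip_width: 0.0293
grasp_force: 60.6
t: 50.28
tool_pos: [0.4207, 0.2395, 0.0207]
tool_rot: [0.685, 0.728, 0.0, 0.0]
ft_force: [-0.9, -1.9, 4.3]
grip_width: 0.0293
grasp_force: 61.6
```

```bash
python3 -m pendant '[[-0.25,0,0,0.5,0,0,0],[-0.25,0,0,0,0,0,0],[-0.25,0,0,0,0,0,0],[-0.25,0,0,-40,0,0,0],[-0.25,0,0,-60,0,0,0],[-0.25,0,0,-60,0,0,0],[-0.25,-40,10,0,0,0,0],[-0.25,-60,10,0,0,0,0]]'
python3 -m pendant '[[-0.25,-60,10,0,0,0,0],[-0.25,-60,10,0,0,0,0],[-0.25,-60,5,0,0,0,0]]'
python3 - <<'E'
from h import *
t=imaging.snapshot("top"); print(blocks(t)); goto([.4882,-.3675,.015],-3.5)
E
```

```text
t: 51.28
tool_pos: [0.4473, 0.1422, 0.1811]
tool_rot: [0.683, 0.73, 0.002, 0.001]
ft_force: [2.1, 0.9, 0.1]
grip_width: 0.0534
grasp_force: 0.0
t: 51.65
tool_pos: [0.4826, -0.0393, 0.1796]
tool_rot: [0.685, 0.729, 0.0, 0.0]
ft_force: [1.5, -0.6, 0.1]
grip_width: 0.0532
grasp_force: 0.0
([(np.float64(0.554), np.float64(-0.3687), -5.6, 0.0757), (np.float64(0.4882), np.float64(-0.3679), -3.5, 0.0759)], 10)
shift [-315.9  -10.2  166.2]
yaw of tool y 2.79 tool z [ 8.0e-04 -6.2e-03 -1.0e+00]
turn rz 6.29
```

```bash
python3 -m pendant '[[-0.25,-60,-2,0,0,0,0],[-0.25,-60,-2,0,0,0,0],[-0.25,-60,-2,0,0,0,0],[-0.25,-60,-2,0,0,0,0],[-0.25,-45,-2,0,0,0,6],[-0.25,0,0,0,0,0,0],[-0.25,0,0,0,0,0,0]]'
python3 -c "
from h import *
goto([.4882,-.3678,.015],-3.5)"
```

```text
t: 52.58
tool_pos: [0.4896, -0.3213, 0.1789]
tool_rot: [0.722, 0.692, 0.0, -0.001]
ft_force: [0.6, 0.5, -0.1]
grip_width: 0.0534
grasp_force: 0.0
shift [-46.7   0.6 163.8]
yaw of tool y -2.44 tool z [-4.0e-04  1.5e-03 -1.0e+00]
turn rz 1.06
```

```bash
python3 -m pendant '[[-0.25,-46,0,0,0,0,1],[-0.25,0,0,50,0,0,0],[-0.25,0,0,55,0,0,0],[-0.25,0,0,40,0,0,0],[-0.25,0,0,15,0,0,0],[-0.25,0,0,0,0,0,0],[-0.25,0,0,0,0,0,0]]'
python3 -m pendant '[[1,0,0,0,0,0,0],[1,0,0,0,0,0,0],[1,0,0,0,0,0,0],[1,0,0,0,0,0,0],[1,0,0,-40,0,0,0],[1,0,0,-60,0,0,0],[1,0,0,-62,0,0,0]]'
python3 -m pendant '[[1,45,0,-8,0,0,0],[1,58,-3,0,0,0,0],[1,58,-3,0,0,0,0],[1,58,-3,0,0,0,0],[1,58,-3,0,0,0,0],[1,60,-3,0,0,0,0],[1,60,-3,0,0,0,0],[1,60,-3,0,0,0,0]]'
python3 -c "
from h import *
goto([*slot(4),.020],3.5)"
```

```text
t: 53.45
tool_pos: [0.4896, -0.369, 0.0216]
tool_rot: [0.728, 0.686, 0.001, 0.002]
ft_force: [0.2, 0.4, -0.2]
grip_width: 0.0536
grasp_force: 0.0
t: 54.32
tool_pos: [0.4863, -0.3679, 0.1817]
tool_rot: [0.728, 0.685, -0.0, -0.001]
ft_force: [1.2, -0.3, -2.3]
grip_width: 0.0287
grasp_force: 60.5
t: 55.32
tool_pos: [0.4936, 0.0904, 0.1891]
tool_rot: [0.729, 0.685, -0.0, 0.0]
ft_force: [1.4, 0.1, -3.3]
grip_width: 0.0287
grasp_force: 60.6
shift [155.6   7.1 169. ]
yaw of tool y -3.53 tool z [ 0.e+00 -6.e-04 -1.e+00]
turn rz -7.03
```

```bash
python3 -m pendant '[[1,55,5,0,0,0,0],[1,55,2,0,0,0,0],[1,22,0,0,0,0,0],[1,0,0,0,0,0,-7],[1,0,0,30,0,0,0],[1,0,0,50,0,0,0],[1,0,0,0,0,0,0],[1,0,0,0,0,0,0]]'
python3 -c "
from h import *
goto([*slot(4),.020],3.5)"
```

```text
t: 56.32
tool_pos: [0.51, 0.2207, 0.1103]
tool_rot: [0.685, 0.728, 0.001, 0.0]
ft_force: [1.1, 0.5, -1.6]
grip_width: 0.029
grasp_force: 60.5
shift [24.3  1.7 90.3]
yaw of tool y 3.5 tool z [ 1.e-03  8.e-04 -1.e+00]
turn rz 0.0
```

```bash
python3 -m pendant '[[1,24,1.5,0,0,0,0],[1,0,0,0,0,0,0],[1,0,0,45,0,0,0],[1,0,0,35,0,0,0],[1,0,0,6,0,0,0],[1,0,0,0,0,0,0],[1,0,0,0,0,0,0]]'; python3 -m pendant '[[1,0,0,2,0,0,0],[1,0,0,1,0,0,0],[1,0,0,0,0,0,0]]'
```

```text
t: 57.2
tool_pos: [0.5114, 0.2452, 0.0256]
tool_rot: [0.685, 0.728, 0.002, 0.001]
ft_force: [0.2, -0.8, -3.1]
grip_width: 0.0288
grasp_force: 60.5
t: 57.58
tool_pos: [0.5102, 0.2447, 0.0215]
tool_rot: [0.685, 0.728, 0.001, 0.001]
ft_force: [-0.4, -1.1, 4.2]
grip_width: 0.0282
grasp_force: 61.5
```

```bash
python3 -m pendant '[[-0.25,0,0,0.5,0,0,0],[-0.25,0,0,0,0,0,0],[-0.25,0,0,0,0,0,0],[-0.25,0,0,-40,0,0,0],[-0.25,0,0,-60,0,0,0],[-0.25,0,0,-60,0,0,0],[-0.25,-40,0,0,0,0,0],[-0.25,-60,0,0,0,0,0]]'
python3 -m pendant '[[-0.25,-60,0,0,0,0,0],[-0.25,-60,0,0,0,0,0],[-0.25,-60,10,0,0,0,0],[-0.25,-60,10,0,0,0,0],[-0.25,-60,10,0,0,0,0],[-0.25,0,0,0,0,0,9],[-0.25,0,0,0,0,0,0]]'
python3 - <<'E'
from h import *
t=imaging.snapshot("top"); print(blocks(t)); goto([.554,-.3687,.015],-5.6)
E
```

```text
t: 58.58
tool_pos: [0.5162, 0.1465, 0.1816]
tool_rot: [0.683, 0.73, 0.002, 0.001]
ft_force: [0.7, -0.6, -0.4]
grip_width: 0.0536
grasp_force: 0.0
t: 59.45
tool_pos: [0.5637, -0.1536, 0.1795]
tool_rot: [0.74, 0.672, 0.0, -0.0]
ft_force: [0.3, 0.2, 0.4]
grip_width: 0.0532
grasp_force: 0.0
([(np.float64(0.5539), np.float64(-0.3691), -5.6, 0.0762)], 9)
shift [-216.6   10.3  164.4]
yaw of tool y -5.3 tool z [-3.e-04  8.e-04 -1.e+00]
turn rz 0.3
```

```bash
python3 -m pendant '[[-0.25,-60,3,0,0,0,0],[-0.25,-60,3,0,0,0,0],[-0.25,-60,3,0,0,0,0],[-0.25,-36,1,0,0,0,0],[-0.25,0,0,30,0,0,0],[-0.25,0,0,40,0,0,0],[-0.25,0,0,0,0,0,0]]'
python3 -c "
from h import *
goto([.554,-.369,.015],-5.6)"
```

```text
t: 60.38
tool_pos: [0.5506, -0.3653, 0.1057]
tool_rot: [0.739, 0.674, -0.001, -0.005]
ft_force: [-0.2, 0.1, -0.8]
grip_width: 0.0532
grasp_force: 0.0
shift [-3.8  4.5 90.7]
yaw of tool y -5.22 tool z [-0.0074  0.0057 -1.    ]
turn rz 0.38
```

```bash
python3 -m pendant '[[-0.25,-1,1,30,0,0,0.3],[-0.25,0,0,40,0,0,0],[-0.25,0,0,19,0,0,0],[-0.25,0,0,0,0,0,0],[-0.25,0,0,0,0,0,0]]'
python3 -m pendant '[[1,0,0,0,0,0,0],[1,0,0,0,0,0,0],[1,0,0,0,0,0,0],[1,0,0,0,0,0,0],[1,0,0,-40,0,0,0],[1,0,0,-60,0,0,0],[1,0,0,-62,0,0,0],[1,0,0,-12,0,0,0]]'
python3 -m pendant '[[1,45,-15,0,0,0,0],[1,58,-15,0,0,0,0],[1,58,-15,0,0,0,0],[1,58,0,0,0,0,0],[1,58,0,0,0,0,0],[1,60,0,0,0,0,0],[1,60,0,0,0,0,0],[1,60,10,0,0,0,0]]'
python3 -c "
from h import *
goto([*slot(3),.020],3.5)"
```

```text
t: 61.0
tool_pos: [0.5558, -0.3707, 0.023]
tool_rot: [0.742, 0.671, 0.001, 0.002]
ft_force: [0.0, -0.6, 0.2]
grip_width: 0.0533
grasp_force: 0.0
t: 62.0
tool_pos: [0.5577, -0.3718, 0.2011]
tool_rot: [0.742, 0.67, 0.002, 0.006]
ft_force: [-0.2, -1.3, -2.8]
grip_width: 0.0286
grasp_force: 60.3
t: 63.0
tool_pos: [0.5634, 0.0893, 0.1928]
tool_rot: [0.742, 0.671, -0.002, -0.001]
ft_force: [0.5, -0.3, -2.0]
grip_width: 0.0288
grasp_force: 60.3
shift [164.5  20.8 172.5]
yaw of tool y -5.79 tool z [-0.0035 -0.0013 -1.    ]
turn rz -9.29
```

```bash
python3 -m pendant '[[1,58,8,0,0,0,0],[1,58,2,0,0,0,0],[1,28,0,0,0,0,0],[1,0,0,0,0,0,-9.3],[1,0,0,30,0,0,0],[1,0,0,50,0,0,0],[1,0,0,0,0,0,0],[1,0,0,0,0,0,0]]'
python3 -c "
from h import *
goto([*slot(3),.020],3.5)"
```

```text
t: 64.0
tool_pos: [0.5898, 0.2305, 0.1149]
tool_rot: [0.685, 0.728, 0.0, -0.0]
ft_force: [0.8, 0.3, -1.6]
grip_width: 0.0284
grasp_force: 60.4
shift [19.4 11.5 94.9]
yaw of tool y 3.51 tool z [-4.e-04  5.e-04 -1.e+00]
turn rz 0.01
```

```bash
python3 -m pendant '[[1,19,10,0,0,0,0],[1,0,0,0,0,0,0],[1,0,0,45,0,0,0],[1,0,0,35,0,0,0],[1,0,0,10,0,0,0],[1,0,0,0,0,0,0],[1,0,0,0,0,0,0]]'; python3 -m pendant '[[1,0,0,2,0,0,0],[1,0,0,1,0,0,0],[1,0,0,0,0,0,0]]'
```

```text
t: 64.88
tool_pos: [0.6004, 0.2509, 0.0272]
tool_rot: [0.685, 0.728, 0.002, 0.001]
ft_force: [0.5, 0.5, -2.0]
grip_width: 0.0289
grasp_force: 60.5
t: 65.25
tool_pos: [0.5993, 0.2502, 0.0229]
tool_rot: [0.685, 0.728, 0.001, 0.0]
ft_force: [-0.5, 0.2, 2.5]
grip_width: 0.0286
grasp_force: 60.9
```

Touching. Release, retreat clear and look.

```bash
python3 -m pendant '[[-0.25,0,0,0.7,0,0,0],[-0.25,0,0,0,0,0,0],[-0.25,0,0,0,0,0,0],[-0.25,0,0,-40,0,0,0],[-0.25,0,0,-60,0,0,0],[-0.25,0,0,-60,0,0,0],[-0.25,-60,-5,0,0,0,0],[-0.25,-60,-5,0,0,0,0]]'
python3 -m pendant '[[-0.25,-60,-5,0,0,0,0],[-0.25,-60,-5,0,0,0,0],[-0.25,-60,0,0,0,0,0],[-0.25,-60,0,0,0,0,0],[-0.25,-60,0,0,0,0,0],[-0.25,0,0,0,0,0,0],[-0.25,0,0,0,0,0,0]]'
python3 - <<'E'
from h import *
t=imaging.snapshot("top"); s=imaging.snapshot("scene")
print(blocks(t,(75,130,195,250)))
a=cv2.resize(t["color"][90:260,60:400],None,fx=2.2,fy=2.2,interpolation=cv2.INTER_CUBIC)
cv2.imwrite("pics/c12.png",a)
cv2.imwrite("pics/c13.png",cv2.resize(s["color"][90:260,150:400],None,fx=3,fy=3,interpolation=cv2.INTER_CUBIC))
E
```

```text
t: 66.25
tool_pos: [0.5968, 0.1296, 0.1829]
tool_rot: [0.684, 0.729, 0.001, 0.001]
ft_force: [1.0, -1.3, -0.6]
grip_width: 0.0534
grasp_force: 0.0
t: 67.12
tool_pos: [0.6043, -0.1702, 0.181]
tool_rot: [0.685, 0.728, 0.0, -0.0]
ft_force: [0.8, -0.1, 0.6]
grip_width: 0.0533
grasp_force: 0.0
([(np.float64(0.5998), np.float64(0.252), 3.6, 0.0751), (np.float64(0.5934), np.float64(0.3922), 3.5, 0.0745), (np.float64(0.5859), np.float64(0.3917), -7.9, 0.0761), (np.float64(0.5109), np.float64(0.2461), 3.6, 0.0753), (np.float64(0.5024), np.float64(0.393), 3.2, 0.075), (np.float64(0.4213), np.float64(0.2398), 4.0, 0.0752), (np.float64(0.4175), np.float64(0.3149), 1.8, 0.0752), (np.float64(0.414), np.float64(0.3905), 3.5, 0.0763)], 19)
```

View pics/c12.png

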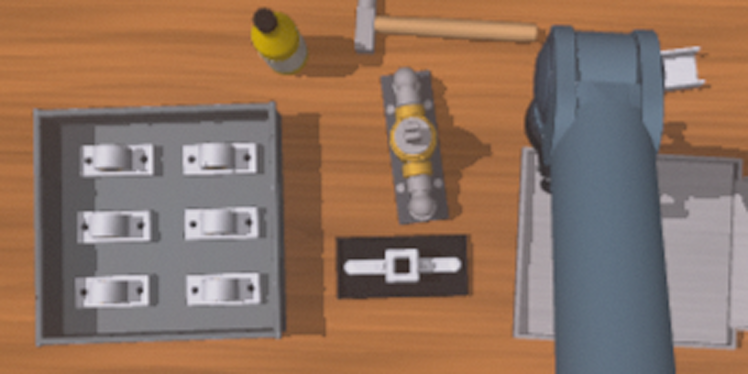

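View pics/c13.png

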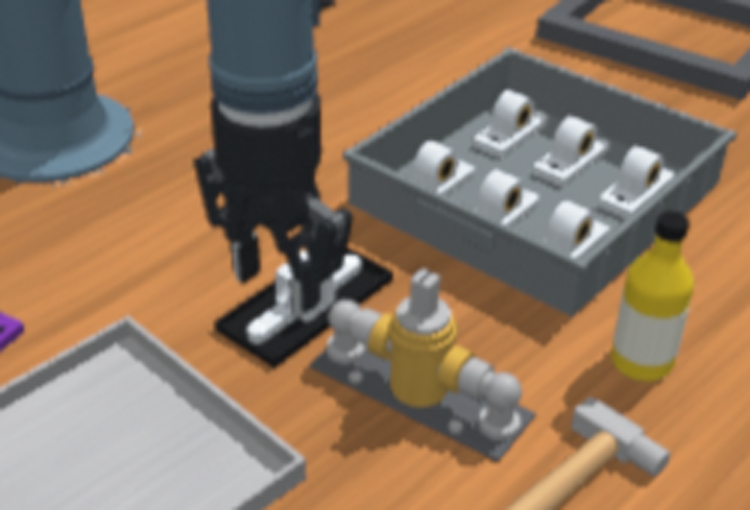

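All six blocks stand upright in the tote, at crop columns 117/222 and rows 160/225/290. The handle is flat in its tray at (402,265), the groove runs across the pipe at (413,137), and the bystanders have not moved. The gripper is clear of everything.

```bash
python3 -c "
from station import r
print(r.close_job())"
```

```text
the job is handed in; nothing more can be done
None
```

The job is handed in: the valve is turned shut, the handle lies flat in its black tray, and all six blocks stand on their feet in the tote, with the oil bottle and hammer still in place in the last pictures and the channel, partly hidden by the arm there, never approached.

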